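# Assemble the toy carousel and seat its riders

## Robot

A 7-joint arm with a two-finger parallel gripper is mounted at the origin on the work surface. World frame = base frame: x ahead of the robot, y to its left, z up, the work surface at z = 0. Lengths are in m, angles in degrees, forces in N, time in s.
With the tool pointing down it reaches from about 0.425 to 0.875 m from the base axis. Payload 4.7 kg.
Tool frame: the origin (TCP) lies between the finger pads; the fingertips stand 25 mm ahead of it and the grasp point (between the pads) lies 6 mm ahead of it (env.tip_reach is the distance from the TCP to the fingertips, in m); z points along the fingers, y is the direction in which the jaws open and shut (so a half turn about z gives the same grasp; the last joint's range is limited). The gripper opens to 87 mm and grips with 3 to 60 N. Pads are 19 mm wide; open, the fingers measure 117 mm over their backs; the gripper's body (75 mm by 190 mm) begins 51 mm behind the grasp point.
Start: joints at [67.328, 18.392, -4.016, 83.108, 1.295, 78.541, -3.26], TCP at [0.259, -0.596, 0.248] pointing down, gripper open.
Joint ranges: [-163.93, 163.93], [-17.29, 119.83], [-79.2, 71.16], [3.27, 140.29], [-89.18, 269.18], [5.43, 117.66], [-154.24, 154.24]. Speed limits (degrees/s): [147.25, 147.25, 180, 180, 180, 180, 180].

## Interface

Orientations are given as [roll, pitch, yaw] about the fixed x, y, z axes, in that order (R = Rz(yaw) Ry(pitch) Rx(roll)).
In Python, from cell import env, viewer, job gives the robot as it stands.
- The arm moves only by the tool move_arm, never from a script. Its argument "steps" is a list of rows, each a list of 7 numbers: the finger opening in cm, from 0 to 8.7, then the shift along the tool's x, y, z in cm, then the turn, a rotation vector about the tool's x, y, z in rad. In form: [[fingers, tx, ty, tz, wx, wy, wz], ...]. A call has 1 to 5 rows; each row shifts and turns the commanded pose from where the row before left it, along the tool's axes as they then stand; what a row does not reach is not made up. A row lasts 1/12 s, in which the tool goes at most 41.7 mm and 7.16 degrees, less where a joint would pass 70% of its speed; a pose out of reach is approached as far as the arm can. A call is refused whole if a number of a shift passes 4.17 or a number of a turn 0.125, either way. A call with a gripper value outside its range is refused whole. The fingers move at their own pace and stop on an object; "force" is the grip in N (left out, the last holds). Time passes only in rows, so rows that do not move let the fingers close. It gives the time, the measured TCP pose, the force and the opening at its end, in the units of the state.
- env.get_obs(): the state, without advancing time (a new reading comes with each control period).
- viewer.read_camera(name): name is "side" or "top"; returns a dict with "img" (480x640x3 uint8, red, green, blue), "vfov" (degrees; the focal length in pixels is half the picture's height over the tangent of half this angle, whatever the lens; pixels are square), "cx", "cy" (the principal point, pixels), "k1" (the pictures are not rectified: a ray, as slopes to the right and down, at radius r is drawn at 1 + k1 r^2 times it, then the intrinsics apply), "extrinsics" (4x4, takes a point from world to camera coordinates). Camera axes: x right, y down, z forward; pixel columns grow to the right and rows downward; lengths in m; the calibration is good to about 2 mm. A picture is of the moment at which its call begins. There is no depth.
- job.sign_off(): hands the job in, once; it reports no verdict.
The state is a dict: "time_s": time; "qpos": joint angles; "joint_velocities": joint speeds; "effort": joint torques, N m; "tool_pos": TCP position; "tool_rot": TCP orientation; "force": force on the tool from outside, world axes, zero at the start; "wrist_torque": the same for the moment, N m; "grip_width": finger opening in m.
Only numpy, scipy, OpenCV 4.12 (cv2) and the standard library are available. Lean on these libraries where they do the work, as an engineer would, in place of code of your own. Each camera call takes 0.05 s, during which the arm holds its last target.

## Task

Put the wooden toy carousel together: slide its round base, without lifting it off the bench, until it lies wholly on the round cork mat, then slip the metal spacer sleeve, the carousel deck and last the wooden collar over the steel shaft, each fully home on the part below. Stand every wooden rider there is upright and fully down in a seat ring of its own on the deck, leave the finished carousel on the mat, and do not disturb the other things on the bench.

Things in the scene. Friction and masses are not known exactly. Their poses are not given: they have to be found in the camera images.
- mat: thin round cork mat lying on the bench, 180 mm diameter, under 1 mm thick (nothing catches on its edge), fixed; origin at its centre
- base: carousel base, loose: dark round wooden disc, 150 mm diameter, 18 mm thick, about 0.6 kg, with a fixed upright steel shaft at its centre, 16 mm diameter, its top 82 mm above the underside of the disc (64 mm above the disc's top), top edge bevelled over the last 4 mm. It can be slid by the shaft or by its edge. Origin at the centre of its underside, z up along the shaft
- shaft_top (a point): centre of the top end of the base's steel shaft
- sleeve: spacer sleeve, loose: plain aluminium tube standing on end, 34 mm outside diameter, 19 mm bore, 20 mm high; origin at the centre of its underside. Goes on the shaft first, down onto the wooden base disc
- deck: carousel deck, loose, 0.25 kg: plywood disc 160 mm across, 8 mm thick; central wooden hub 36 mm across, rising 22 mm above the disc (hold it there); 19 mm bore through both. Four seat rings 6 mm high on the disc, 60 mm from the centre on its own +x, +y, -x, -y, 39 mm outside, 32 mm inside diameter. Origin: centre of underside, z up. Goes on second, onto the sleeve, and is free to turn
- seat0 (a point): centre of the floor of the seat ring on the deck's +x side (on the disc's upper face, 8 mm above the deck's underside)
- seat1 (a point): the same, seat ring on the deck's +y side
- seat2 (a point): the same, seat ring on the deck's -x side
- seat3 (a point): the same, seat ring on the deck's -y side
- collar: top collar, loose: flat dark wooden ring, 44 mm outside diameter, 19 mm bore, 14 mm high; origin at the centre of its underside. Goes on the shaft last, down onto the deck's hub, its top then level with the shaft's top
- rider0: turned wooden rider figure, loose, standing upright on the bench: cylindrical body 28 mm diameter and 24 mm high, with a rounded head 19 mm across on top, 44 mm high in all, about 40 g; the lowest 6 mm of the body is a steel foot, so it does not topple easily; origin at the centre of its underside, z up. May be absent (None)
- rider1: a rider figure just like rider0, may be absent
- rider2: a rider figure just like rider0, may be absent
- rider3: a rider figure just like rider0, may be absent
- hammer: bystander: hammer with a red handle, 260 mm long, lying on the bench beyond the mat; origin under its middle
- glue: bystander: white glue bottle, 56 mm diameter, 150 mm tall, at the left; origin at the centre of its underside
- coffee: bystander: green drinking cup, 76 mm rim, 95 mm tall, at the right; origin at the centre of its underside
- sanding_block: bystander: cork sanding block 100 x 55 x 30 mm, right of the robot; origin at the centre of its underside

How it is judged (in metres and radians):
On the way, in this order (a step that is already met when the one before it is completed fails the run):
1. the base lies wholly on the mat (its centre within 15 mm of the mat's) (horizontal distance between base and mat below 0.015 m), for 0.2 s.
2. the sleeve is on the shaft, down on the base (horizontal distance between sleeve and base below 0.006 m and z of sleeve in the frame of base between 0.014 and 0.0215 m), for 0.2 s.
3. the deck is on the shaft, down on the sleeve (horizontal distance between deck and base below 0.006 m and z of deck in the frame of base between 0.034 and 0.0415 m and angle between deck's own z axis and vertical below 0.1 rad), for 0.2 s.
4. the collar is on the shaft, down on the hub (horizontal distance between collar and base below 0.006 m and z of collar in the frame of base between 0.064 and 0.0715 m), for 0.2 s.
At the end, for the whole second after the job is handed in: Base centre within 15 mm of the mat's; sleeve, deck, collar on the shaft in that order, each within 3.5 mm of fully home, deck level; every rider present upright (0.12 rad), its underside centre within 5 mm of the floor centre of a seat ring; all at rest (all of step 2 and all of step 3 and all of step 4 and horizontal distance between base and mat below 0.015 m and (distance between rider0 and seat0 below 0.005 m or distance between rider0 and seat1 below 0.005 m or distance between rider0 and seat2 below 0.005 m or distance between rider0 and seat3 below 0.005 m) and angle between each of rider0, rider1, rider2, rider3's own z axis and vertical below 0.12 rad and linear speed of each of rider0, rider1, rider2, rider3, base, deck below 0.03 m/s and (distance between rider1 and seat0 below 0.005 m or distance between rider1 and seat1 below 0.005 m or distance between rider1 and seat2 below 0.005 m or distance between rider1 and seat3 below 0.005 m) and (distance between rider2 and seat0 below 0.005 m or distance between rider2 and seat1 below 0.005 m or distance between rider2 and seat2 below 0.005 m or distance between rider2 and seat3 below 0.005 m) and (distance between rider3 and seat0 below 0.005 m or distance between rider3 and seat1 below 0.005 m or distance between rider3 and seat2 below 0.005 m or distance between rider3 and seat3 below 0.005 m)); the robot touches nothing.
It fails at once if the base is lifted off the bench or tipped (height (world z) of base above 0.012 m or angle between base's own z axis and vertical above 0.15 rad).
It fails at once if another thing on the bench is moved more than 30 mm (distance of any of hammer, glue, coffee, sanding_block from where it was at the start of the episode above 0.03 m).
Of rider0, rider1, rider2, rider3 only 2 to 4 are there at a start; the rules pass over those that are not, and their reading is None.
At some moment in a run one of sleeve, collar, rider0, rider1, rider2, rider3 may be knocked a few centimetres aside while the robot is not near it.
It also fails if it takes over 210 s, if anything falls off the work surface, if the arm or the gripper's body presses on something with over 40 N, if the wrist force passes 120 N, or if a joint passes its speed limit or range.

## Working session

There is one attempt and no reset: what is moved stays moved. The work goes in short steps, Python scripts to look and compute and a tool call to move; the robot and the scene stay as the last step left them, time stands still between calls to the robot, and variables do not carry over. Pictures are saved under pics/ and viewed, and the job is handed in when it is done.

Besides the shell and the picture viewer there is one more tool, called after "Call:" as name(argument=value, ...) on one line, values as JSON. move_arm: Moves the arm, as the interface text tells. Its arguments: {"type":"object","properties":{"steps":{"type":"array"},"force":{"type":"number"}},"required":["steps"]}

```bash
ls -la; mkdir -p pics; cat > h.py <<'E'
import numpy as np, cv2
from cell import env, viewer, job
from scipy.spatial.transform import Rotation as R
def K(c):
    f=240/np.tan(np.radians(c['vfov'])/2)
    return f
def ray(c,u,v):
    f=K(c); xd=(u-c['cx'])/f; yd=(v-c['cy'])/f
    x,y=xd,yd
    for _ in range(30):
        s=1+c['k1']*(x*x+y*y); x,y=xd/s,yd/s
    E=np.array(c['extrinsics']); Rm=E[:3,:3]; t=E[:3,3]
    return -Rm.T@t, Rm.T@np.array([x,y,1.])
def onz(c,u,v,z):
    o,d=ray(c,u,v); return o+d*(z-o[2])/d[2]
def proj(c,p):
    E=np.array(c['extrinsics']); q=E[:3,:3]@np.array(p)+E[:3,3]
    x,y=q[0]/q[2],q[1]/q[2]; s=1+c['k1']*(x*x+y*y); f=K(c)
    return np.array([f*x*s+c['cx'],f*y*s+c['cy']])
def snap(name,fn=None):
    c=viewer.read_camera(name)
    if fn: cv2.imwrite('pics/'+fn,cv2.cvtColor(c['img'],cv2.COLOR_RGB2BGR))
    return c
E
python3 - <<'E'
from h import *
for n in('top','side'):
    c=snap(n,n+'0.png'); print({k:v for k,v in c.items() if k!='img'})
print(env.get_obs(), env.tip_reach)
E
```

```text
total 12
drwxr-xr-x  3 agent agent 4096 Dec  7 00:33 .
drwxr-xr-x 23 root  root  4096 Dec  7 00:33 ..
drwxr-xr-x  2 agent agent 4096 Dec  7 00:33 pics
{'vfov': 52.97483948337185, 'cx': 315.0985576057482, 'cy': 245.7137040748838, 'k1': -0.022043706288064766, 'extrinsics': array([[ 8.92606841e-03, -9.99959831e-01,  8.13477973e-04,
        -1.21586260e-02],
       [-9.99090224e-01, -8.95222632e-03, -4.16963151e-02,
         5.89093451e-01],
       [ 4.17019226e-02, -4.40553729e-04, -9.99129999e-01,
         1.51591533e+00],
       [ 0.00000000e+00,  0.00000000e+00,  0.00000000e+00,
         1.00000000e+00]])}
{'vfov': 56.159168215073066, 'cx': 314.01335736083894, 'cy': 240.7608205149289, 'k1': -0.017363590367562593, 'extrinsics': array([[-0.95811571, -0.28601039, -0.01457181,  0.56008214],
       [-0.12462089,  0.46220315, -0.87797374,  0.15833645],
       [ 0.25784474, -0.83938448, -0.47848697,  0.96855924],
       [ 0.        ,  0.        ,  0.        ,  1.        ]])}
{'time_s': 0.1, 'qpos': array([67.328889  , 18.43550808, -4.01439411, 83.16907991,  1.29386326,
       78.54181158, -3.26125325]), 'joint_velocities': array([-0.01688526, -0.1535403 ,  0.08000286, -0.18893561,  0.01006753,
       -0.05197107, -0.01564357]), 'effort': array([-4.43778554e-04, -4.92571199e+01, -4.05694647e-01, -3.13398707e+01,
       -6.41146721e-02,  3.95422324e-02,  5.47267950e-05]), 'tool_pos': array([ 0.25873304, -0.59577655,  0.24655258]), 'tool_rot': array([-1.79898768e+02,  4.81704108e-03,  2.34781763e+01]), 'force': array([ 0.78166809,  0.24182043, -0.12077652]), 'wrist_torque': array([-0.02465677, -0.0047531 ,  0.00919413]), 'grip_width': 0.08722980922078505} 0.025
```

View pics/top0.png

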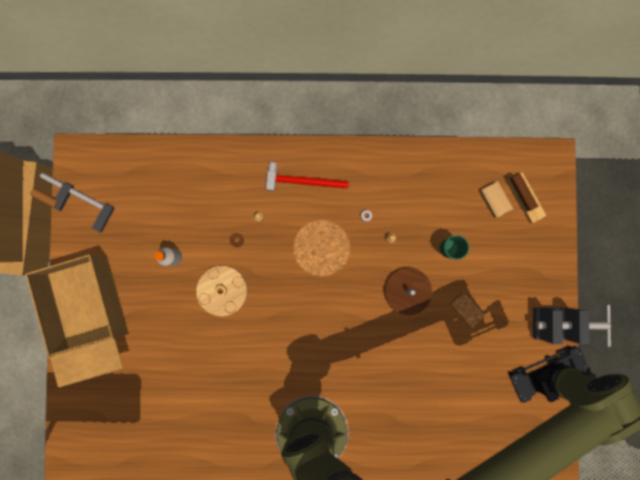

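View pics/side0.png

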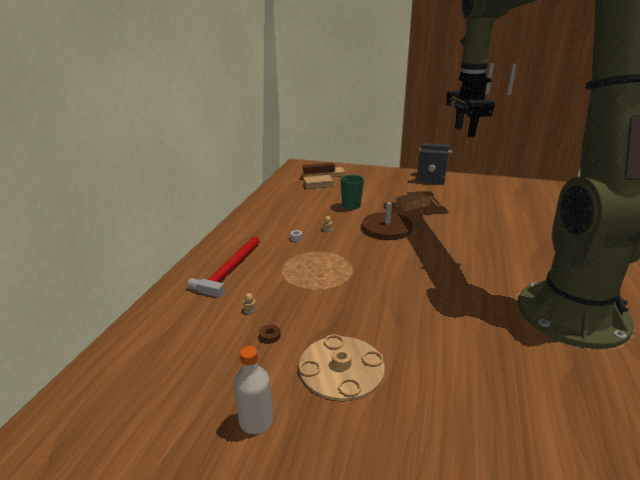

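```bash
python3 - <<'E'
import cv2
t=cv2.imread('pics/top0.png'); s=cv2.imread('pics/side0.png')
cv2.imwrite('pics/t0z.png',cv2.resize(t[150:330,140:480],(800,424),interpolation=cv2.INTER_CUBIC))
cv2.imwrite('pics/s0z.png',cv2.resize(s[160:410,200:480],(672,600),interpolation=cv2.INTER_CUBIC))
E
```

```text
(no output)
```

View pics/t0z.png

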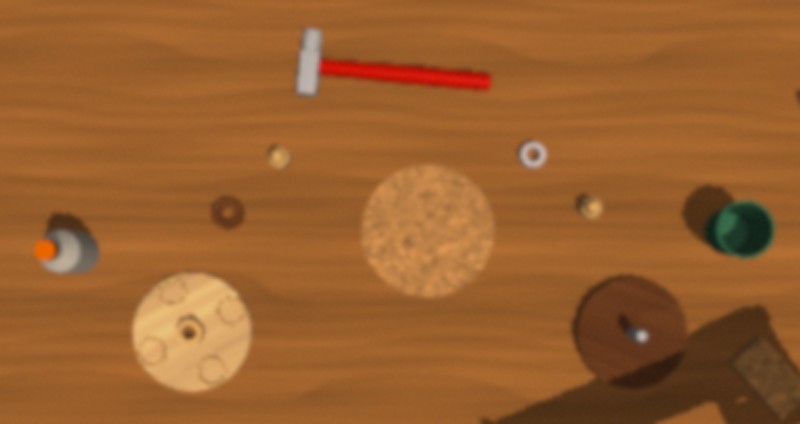

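View pics/s0z.png

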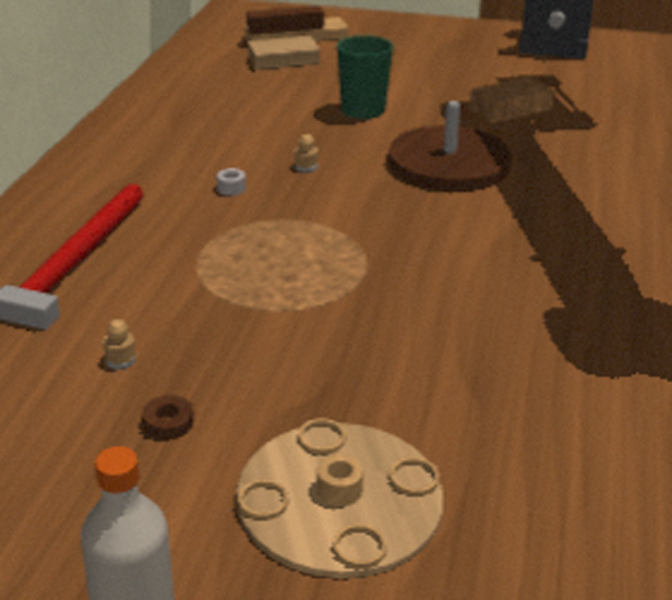

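```bash
cat > m.py <<'E'
from h import *
def mm(p): return np.round(np.array(p)*1000,1)
if __name__=='__main__':
    for n in('top','side'):
        c=viewer.read_camera(n); print(n,'cam at',mm(ray(c,1,1)[0]))
        im=c['img']; hsv=cv2.cvtColor(im,cv2.COLOR_RGB2HSV)
        for (u,v) in ({'top':[(321,247),(220,291),(408,285),(366,215),(236,239),(258,216),(391,238),(411,292),(300,330)],'side':[(317,270),(342,380),(380,232),(296,236),(270,332),(250,300),(250,308),(327,225),(388,212)]}[n]):
            print((u,v),im[v,u],hsv[v,u])
E
python3 m.py
```

```text
top cam at [ 525.4   -6.2 1539.2]
(321, 247) [193 131  72] [ 15 160 193]
(220, 291) [112  70  35] [ 14 175 112]
(408, 285) [95 53 27] [ 11 183  95]
(366, 215) [150  94  48] [ 14 173 150]
(236, 239) [146  89  41] [ 14 183 146]
(258, 216) [220 165  95] [ 17 145 220]
(391, 238) [210 155  89] [ 16 147 210]
(411, 292) [160 151 144] [ 13  26 160]
(300, 330) [159  97  44] [ 14 184 159]
side cam at [306.6 900.  610.6]
(317, 270) [148 105  65] [ 14 143 148]
(342, 380) [194 149  96] [ 16 129 194]
(380, 232) [77 44 29] [  9 159  77]
(296, 236) [106  98  98] [  0  19 106]
(270, 332) [48 29 21] [  9 143  48]
(250, 300) [110  83  51] [ 16 137 110]
(250, 308) [91 67 43] [ 15 135  91]
(327, 225) [103  77  49] [ 16 134 103]
(388, 212) [84 80 79] [ 6 15 84]
```

```bash
cat > seg.py <<'E'
from m import *
def blob(c,roi,thr=18,bg=None,fill=True,mask=None):
    u0,v0,u1,v1=roi; S=6
    im=cv2.GaussianBlur(c['img'],(3,3),0)[v0:v1,u0:u1]
    lab=cv2.cvtColor(im,cv2.COLOR_RGB2LAB).astype(float)
    if bg is None: bg=np.median(lab.reshape(-1,3),0)
    d=np.linalg.norm(lab-bg,axis=2).astype(np.float32)
    d=cv2.resize(d,None,fx=S,fy=S,interpolation=cv2.INTER_LINEAR)
    m=(d>thr).astype(np.uint8)
    cs,_=cv2.findContours(m,cv2.RETR_EXTERNAL,cv2.CHAIN_APPROX_NONE)
    k=max(cs,key=cv2.contourArea)
    h=cv2.convexHull(k)
    M=cv2.moments(h)
    f=lambda x,y:(u0+(x+.5)/S-.5, v0+(y+.5)/S-.5)
    e=cv2.fitEllipse(h)
    return f(M['m10']/M['m00'],M['m01']/M['m00']),f(*e[0]),np.array(e[1])/S,e[2],[f(*p[0]) for p in h]
if __name__=='__main__':
    c=viewer.read_camera('top')
    for n,roi,z,thr in [('mat',(285,210,360,285),.001,12),('deck',(190,258,254,324),.008,20),('base',(375,255,440,312),.018,14),('sleeve',(354,203,380,229),.020,18),('collar',(224,227,249,252),.014,14),('riderA',(248,206,269,227),.03,18),('riderB',(380,227,402,250),.03,18)]:
        ce,el,ax,an,_=blob(c,roi,thr)
        px=np.linalg.norm(onz(c,*el,z)-onz(c,el[0]+1,el[1],z))
        print(n,np.round(ce,2),np.round(el,2),'size mm',mm(ax*px),'pos',mm(onz(c,*ce,z)),mm(onz(c,*el,z)))
E
python3 seg.py
```

```text
mat [321.18 247.68] [321.15 247.71] size mm [178.3 180.4] pos [583.5 -26.4   1. ] [583.5 -26.3   1. ]
deck [221.07 290.83] [221.1  290.83] size mm [158.1 160.9] pos [443.5 290.1   8. ] [443.4 290.    8. ]
base [403.96 279.2 ] [395.94 278.71] size mm [193.  324.6] pos [ 485.7 -288.2   18. ] [ 487.  -262.8   18. ]
sleeve [366.08 215.16] [366.07 215.14] size mm [40.3 42.7] pos [ 687.2 -167.5   20. ] [ 687.2 -167.4   20. ]
collar [236.33 239.68] [236.32 239.67] size mm [45.4 49.2] pos [606.  243.2  14. ] [606.1 243.2  14. ]
riderA [258.31 216.79] [258.3  216.78] size mm [23.  26.1] pos [677.9 172.5  30. ] [677.9 172.5  30. ]
riderB [392.1  238.47] [392.07 238.47] size mm [22.1 28.2] pos [ 613.4 -248.5   30. ] [ 613.4 -248.4   30. ]
```

```bash
cat > shaft.py <<'E'
from seg import *
def shaft_top(c,roi):
    u0,v0,u1,v1=roi
    im=c['img'][v0:v1,u0:u1]; im=cv2.resize(im,None,fx=6,fy=6,interpolation=cv2.INTER_LINEAR)
    h=cv2.cvtColor(im,cv2.COLOR_RGB2HSV)
    m=((h[...,1]<90)&(h[...,2]>100)).astype(np.uint8)
    k=max(cv2.findContours(m,0,1)[0],key=cv2.contourArea)
    M=cv2.moments(k); return (u0+(M['m10']/M['m00']+.5)/6-.5, v0+(M['m01']/M['m00']+.5)/6-.5), cv2.boundingRect(k)
if __name__=='__main__':
    c=viewer.read_camera('top')
    p,b=shaft_top(c,(395,280,425,305)); print(p,b,mm(onz(c,*p,.082)))
    print('disc eye',mm(onz(c,408.2,291.1,.016)))
    s=viewer.read_camera('side')
    # side checks: predicted pixel positions
    for n,q in [('mat',(.5835,-.0264,.001)),('deckhubtop',(.4434,.290,.030)),('sleevetop',(.6872,-.1675,.02)),('collartop',(.606,.2432,.014)),('A top',(.678,.1725,.044)),('A bottom',(.678,.1725,0)),('B top',(.6135,-.2485,.044)),('shaft top',onz(c,*p,.082))]:
        print(n,np.round(proj(s,q),1))
E
python3 shaft.py
```

```text
(412.3004858470638, 292.2164131812421) (90, 58, 35, 36) [ 448.4 -301.6   82. ]
disc eye [ 448.3 -302.    16. ]
mat [317.4 269.4]
deckhubtop [342.3 355.5]
sleevetop [296.1 232.9]
collartop [269.6 330.7]
A top [249.9 293.6]
A bottom [251.5 309.9]
B top [328.6 216.3]
shaft top [388.7 203. ]
```

Call:
move_arm(steps=[[8.7,0,0,0,0,0,0.1025],[8.7,0,0,0,0,0,0.1025],[8.7,0,0,0,0,0,0.1025],[8.7,0,0,0,0,0,0.1025],[8.7,0,0,0,0,0,0]], force=20)

```text
time_s: 0.77
tool_pos: [0.2589, -0.5962, 0.2476]
tool_rot: [180.0, 0.0, -0.2]
force: [0.5, 0.8, -0.8]
grip_width: 0.0872
```

Call:
move_arm(steps=[[8.7,2.1,-3.27,0,0,0,0],[8.7,2.1,-3.27,0,0,0,0],[8.7,2.1,-3.27,0,0,0,0],[8.7,2.1,-3.27,0,0,0,0],[8.7,2.1,-3.27,0,0,0,0]])

```text
time_s: 1.18
tool_pos: [0.3647, -0.4311, 0.2477]
tool_rot: [180.0, -0.0, 0.2]
force: [0.8, 1.0, 0.7]
grip_width: 0.0868
```

Call:
move_arm(steps=[[8.7,2.1,-3.27,0,0,0,0],[8.7,2.1,-3.27,0,0,0,0],[8.7,2.1,-3.27,0,0,0,0],[8.7,2.1,-3.27,0,0,0,0],[8.7,0,0,0,0,0,0]])

```text
time_s: 1.6
tool_pos: [0.4535, -0.2928, 0.2481]
tool_rot: [-179.8, -0.2, 0.9]
force: [1.1, 1.6, -0.4]
grip_width: 0.0873
```

Call:
move_arm(steps=[[8.7,0,0,0,0,0,0],[8.7,0,0,0,0,0,0]])

```text
time_s: 1.77
tool_pos: [0.4477, -0.3025, 0.2476]
tool_rot: [179.9, 0.0, 0.1]
force: [-0.8, 0.1, -0.4]
grip_width: 0.0869
```

```bash
python3 - <<'E'
from h import *
o=env.get_obs();print(o['tool_pos'],o['tool_rot'])
snap('top','t1.png');s=snap('side','s1.png')
cv2.imwrite('pics/s1z.png',cv2.resize(cv2.cvtColor(s['img'],4)[100:300,280:480],(600,600),interpolation=2))
E
```

```text
[ 0.44767247 -0.30249345  0.24762541] [1.79944708e+02 2.50537606e-02 9.47769447e-02]
```

View pics/s1z.png

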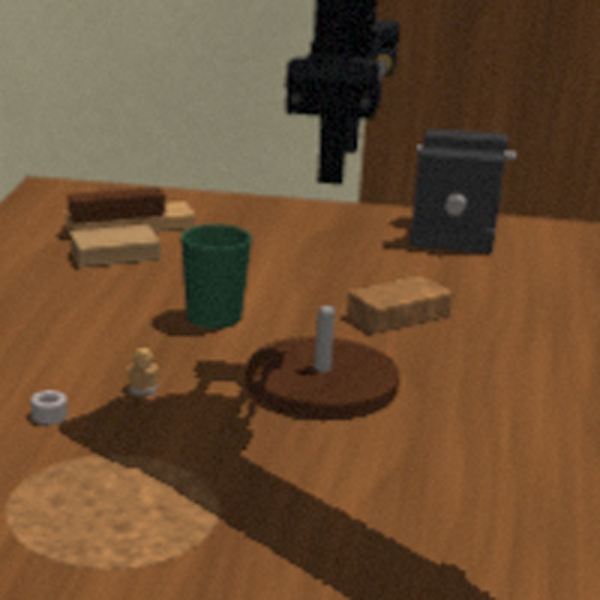

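View pics/t1.png

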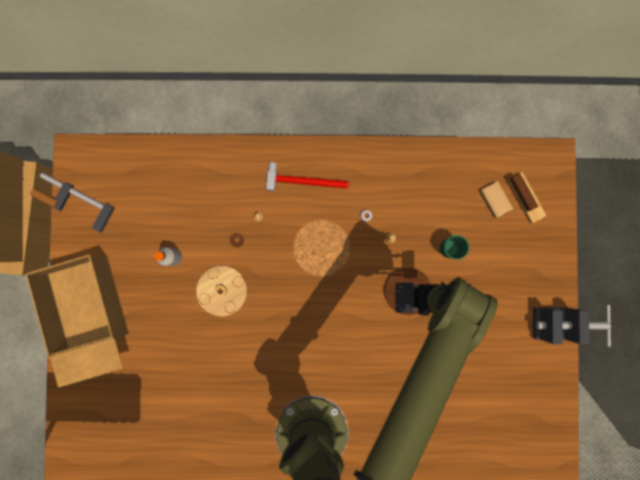

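Call:
move_arm(steps=[[8.7,0,0.05,3.8,0,0,0],[8.7,0,0,3.8,0,0,0],[8.7,0,0,3.8,0,0,0],[8.7,0,0,3.8,0,0,0],[8.7,0,0,0,0,0,0]])

```text
time_s: 2.28
tool_pos: [0.4419, -0.301, 0.0881]
tool_rot: [-179.6, 0.7, -0.1]
force: [-1.1, 0.2, -0.2]
grip_width: 0.0872
```

Call:
move_arm(steps=[[8.7,0,0,2.0,0,0,0],[8.7,0,0,2.0,0,0,0],[8.7,0,0,0,0,0,0]])

```text
time_s: 2.53
tool_pos: [0.4459, -0.3027, 0.0539]
tool_rot: [-179.9, 0.2, -0.1]
force: [-0.2, 0.5, -0.1]
grip_width: 0.0872
```

Call:
move_arm(steps=[[0,0,0,0,0,0,0],[0,0,0,0,0,0,0],[0,0,0,0,0,0,0],[0,0,0,0,0,0,0],[0,0,0,0,0,0,0]], force=20)

```text
time_s: 2.95
tool_pos: [0.4486, -0.3029, 0.0568]
tool_rot: [179.9, -0.1, -0.0]
force: [0.8, 0.2, -0.2]
grip_width: 0.0615
```

Call:
move_arm(steps=[[0,0,0,0,0,0,0],[0,0,0,0,0,0,0],[0,0,0,0,0,0,0],[0,0,0,0,0,0,0],[0,0,0,0,0,0,0]])

```text
time_s: 3.37
tool_pos: [0.448, -0.3024, 0.0555]
tool_rot: [-180.0, 0.0, -0.0]
force: [0.1, -0.8, 0.2]
grip_width: 0.0284
```

Call:
move_arm(steps=[[0,0,0,0,0,0,0],[0,0,0,0,0,0,0],[0,0,0,0,0,0,0],[0,0,0,0,0,0,0]])

```text
time_s: 3.7
tool_pos: [0.448, -0.3018, 0.0555]
tool_rot: [-180.0, 0.0, 0.0]
force: [-0.6, 2.2, 0.5]
grip_width: 0.0156
```

Call:
move_arm(steps=[[0,0.4,-0.8,0,0,0,0],[0,0.8,-1.6,0,0,0,0],[0,0.9,-1.9,0,0,0,0],[0,0.9,-1.9,0,0,0,0],[0,0.9,-1.9,0,0,0,0]])

```text
time_s: 4.12
tool_pos: [0.4869, -0.2217, 0.0554]
tool_rot: [179.9, 0.0, -0.1]
force: [0.0, -3.5, -1.2]
grip_width: 0.015
```

Call:
move_arm(steps=[[0,0.9,-1.8,0,0,0,0],[0,0.9,-1.8,0,0,0,0],[0,0.9,-1.8,0,0,0,0],[0,0.9,-1.8,0,0,0,0],[0,0.9,-1.8,0,0,0,0]])

```text
time_s: 4.53
tool_pos: [0.5319, -0.1318, 0.0555]
tool_rot: [179.9, 0.0, -0.1]
force: [-1.8, -3.3, -0.1]
grip_width: 0.0156
```

Call:
move_arm(steps=[[0,0.9,-1.8,0,0,0,0],[0,0.9,-1.8,0,0,0,0],[0,0.9,-1.8,0,0,0,0],[0,0.9,-1.8,0,0,0,0],[0,0.7,-1.5,0,0,0,0]])

```text
time_s: 4.95
tool_pos: [0.5754, -0.044, 0.0555]
tool_rot: [179.9, 0.0, -0.0]
force: [-2.1, -4.2, 0.8]
grip_width: 0.0153
```

Call:
move_arm(steps=[[0,0.5,-1.1,0,0,0,0],[0,0.35,-0.7,0,0,0,0],[0,0,0,0,0,0,0],[0,0,0,0,0,0,0]])

```text
time_s: 5.28
tool_pos: [0.584, -0.0248, 0.0555]
tool_rot: [-179.9, -0.1, 0.1]
force: [0.7, 2.8, -0.4]
grip_width: 0.0158
```

```bash
python3 - <<'E'
from h import *
o=env.get_obs();print(o['tool_pos'],o['tool_rot'],o['force'])
s=snap('side','s2.png')
E
```

```text
[ 0.58404192 -0.02480468  0.05552554] [-1.79889668e+02 -6.64088418e-02  5.34748460e-02] [ 0.74110615  2.81103004 -0.44117847]
```

View pics/s2.png

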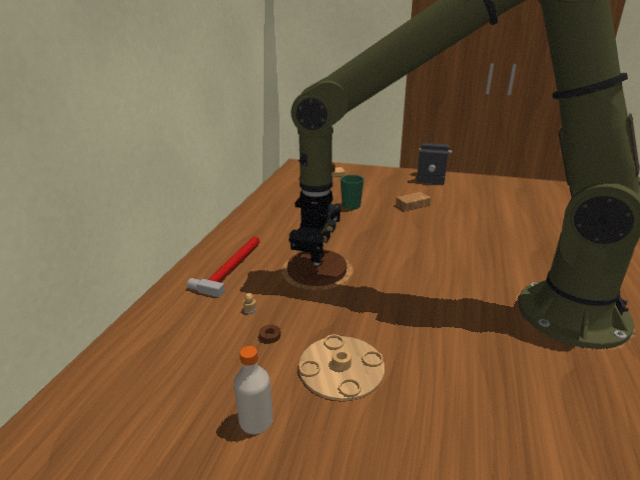

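```bash
python3 - <<'E'
from h import *
print(env.get_obs()['qpos'].round(1))
E
```

```text
[ 19.   21.8 -22.5 103.6   9.7  56.4 -97.5]
```

Call:
move_arm(steps=[[4,0,0,0,0,0,0],[4,0,0,0,0,0,0],[4,0,0,0,0,0,0],[4,0,0,0,0,0,0],[4,0,0,0,0,0,0]])

```text
time_s: 5.75
tool_pos: [0.5835, -0.0272, 0.0556]
tool_rot: [180.0, 0.0, -0.1]
force: [-0.3, 0.1, 0.2]
grip_width: 0.0372
```

Call:
move_arm(steps=[[4,0,0,0,0,0,-0.12],[4,0,0,0,0,0,-0.12],[4,0,0,0,0,0,-0.12],[4,0,0,0,0,0,-0.12],[4,0,0,0,0,0,-0.12]])

```text
time_s: 6.17
tool_pos: [0.5835, -0.0269, 0.0556]
tool_rot: [180.0, 0.0, 34.7]
force: [0.0, -0.3, 0.7]
grip_width: 0.0402
```

Call:
move_arm(steps=[[4,0,0,0,0,0,-0.12],[4,0,0,0,0,0,-0.12],[4,0,0,0,0,0,-0.12],[4,0,0,0,0,0,-0.12],[4,0,0,0,0,0,-0.12]])

```text
time_s: 6.58
tool_pos: [0.5835, -0.0269, 0.0556]
tool_rot: [180.0, 0.0, 69.1]
force: [-0.3, -0.0, -0.1]
grip_width: 0.04
```

Call:
move_arm(steps=[[4,0,0,0,0,0,-0.12],[4,0,0,0,0,0,-0.12],[4,0,0,0,0,0,-0.12],[4,0,0,0,0,0,-0.01],[4,0,0,0,0,0,0]])

```text
time_s: 7.0
tool_pos: [0.5835, -0.0269, 0.0555]
tool_rot: [-180.0, -0.0, 89.8]
force: [0.1, 0.6, -0.3]
grip_width: 0.0399
```

Call:
move_arm(steps=[[0,0,0,0,0,0,0],[0,0,0,0,0,0,0],[0,0,0,0,0,0,0],[0,0,0,0,0,0,0],[0,0,0,0,0,0,0]])

```text
time_s: 7.42
tool_pos: [0.5837, -0.0264, 0.0556]
tool_rot: [180.0, 0.0, 89.9]
force: [-0.3, -0.6, -0.0]
grip_width: 0.0151
```

Call:
move_arm(steps=[[0,0,0,0,0,0,0],[0,0,0,0,0,0,0],[0,0,0,0,0,0,0]])

```text
time_s: 7.67
tool_pos: [0.5838, -0.0264, 0.0556]
tool_rot: [180.0, 0.0, 89.9]
force: [-0.2, 0.1, -1.8]
grip_width: 0.0157
```

Call:
move_arm(steps=[[4,0,0,0,0,0,0],[4,0,0,0,0,0,0],[4,0,0,0,0,0,0],[4,0,0,0,0,0,0.06],[4,0,0,0,0,0,0.12]])

```text
time_s: 8.08
tool_pos: [0.5833, -0.0265, 0.0554]
tool_rot: [-180.0, -0.0, 79.4]
force: [-0.2, 0.7, -0.0]
grip_width: 0.0379
```

Call:
move_arm(steps=[[4,0,0,0,0,0,0.12],[4,0,0,0,0,0,0.12],[4,0,0,0,0,0,0.12],[4,0,0,0,0,0,0.12],[4,0,0,0,0,0,0.12]])

```text
time_s: 8.5
tool_pos: [0.5834, -0.0264, 0.0555]
tool_rot: [-180.0, 0.0, 44.9]
force: [-0.4, -0.8, -0.3]
grip_width: 0.0398
```

Call:
move_arm(steps=[[4,0,0,0,0,0,0.12],[4,0,0,0,0,0,0.12],[4,0,0,0,0,0,0.12],[4,0,0,0,0,0,0.12],[4,0,0,0,0,0,0.12]])

```text
time_s: 8.92
tool_pos: [0.5834, -0.0264, 0.0555]
tool_rot: [-180.0, 0.0, 10.5]
force: [0.1, 0.1, 0.2]
grip_width: 0.0404
```

Call:
move_arm(steps=[[4,0,0,0,0,0,0.12],[4,0,0,0,0,0,0.07],[4,0,0,0,0,0,0],[4,0,0,0,0,0,0],[0,0,0,0,0,0,0]])

```text
time_s: 9.33
tool_pos: [0.5835, -0.0264, 0.0555]
tool_rot: [180.0, 0.0, 0.1]
force: [0.2, -0.3, 1.3]
grip_width: 0.0375
```

Call:
move_arm(steps=[[0,0,0,0,0,0,0],[0,0,0,0,0,0,0],[0,0,0,0,0,0,0],[0,0,0,0,0,0,0],[0,0,0,0,0,0,0]])

```text
time_s: 9.75
tool_pos: [0.5836, -0.0262, 0.0555]
tool_rot: [-180.0, 0.0, 0.0]
force: [-0.4, 1.3, 0.2]
grip_width: 0.0153
```

Call:
move_arm(steps=[[0,0,0,0,0,0,0],[0,0,0,0,0,0,0],[0,0,0,0,0,0,0],[0,0,0,0,0,0,0]])

```text
time_s: 10.08
tool_pos: [0.5836, -0.0262, 0.0555]
tool_rot: [-180.0, 0.0, 0.0]
force: [-0.7, 0.6, -0.3]
grip_width: 0.0155
```

Call:
move_arm(steps=[[6,0,0,0,0,0,0],[6,0,0,0,0,0,0],[6,0,0,0,0,0,0],[6,0,0,0,0,0,0],[6,0,0,0,0,0,0]])

```text
time_s: 10.5
tool_pos: [0.5836, -0.0268, 0.0555]
tool_rot: [180.0, -0.0, -0.0]
force: [0.3, -0.4, 0.5]
grip_width: 0.0411
```

Call:
move_arm(steps=[[6,0,0,-2,0,0,0],[6,0,0,-4,0,0,0],[6,0,0,-4,0,0,0],[6,0,0,-4,0,0,0],[6,2,2.8,0,0,0,0]])

```text
time_s: 10.92
tool_pos: [0.6066, -0.047, 0.2061]
tool_rot: [-179.9, -0.8, 0.5]
force: [2.3, 2.2, 1.2]
grip_width: 0.0596
```

Call:
move_arm(steps=[[6,2,2.8,0,0,0,0],[6,2,2.8,0,0,0,0],[6,2,2.8,0,0,0,0],[6,2.3,2.9,0,0,0,0],[6,0,0,0,0,0,0]])

```text
time_s: 11.33
tool_pos: [0.6881, -0.1768, 0.1933]
tool_rot: [179.7, 0.0, -0.5]
force: [-2.0, -0.9, -0.9]
grip_width: 0.0597
```

```bash
python3 - <<'E'
from h import *
o=env.get_obs();print(o['tool_pos'],o['tool_rot'],o['qpos'])
snap('top','t3.png');s=snap('side','s3.png')
E
```

```text
[ 0.68805913 -0.17675289  0.19334388] [ 1.79730801e+02  1.25126671e-02 -5.26581174e-01] [ 25.08323564  28.3665547  -18.56474694  76.87126658   9.23845115
  76.17199879 -84.12936976]
```

View pics/s3.png

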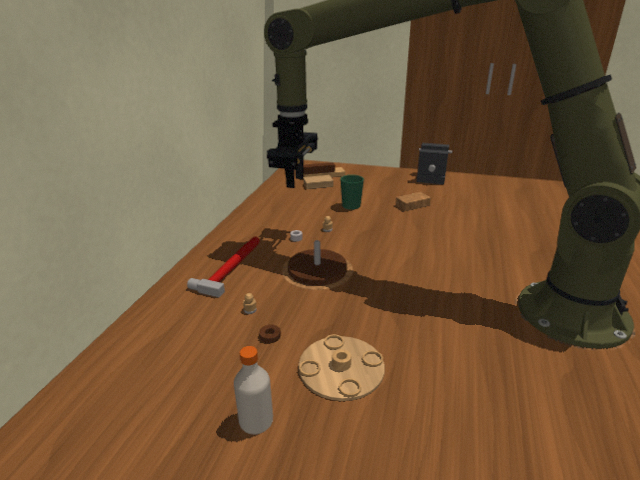

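View pics/t3.png

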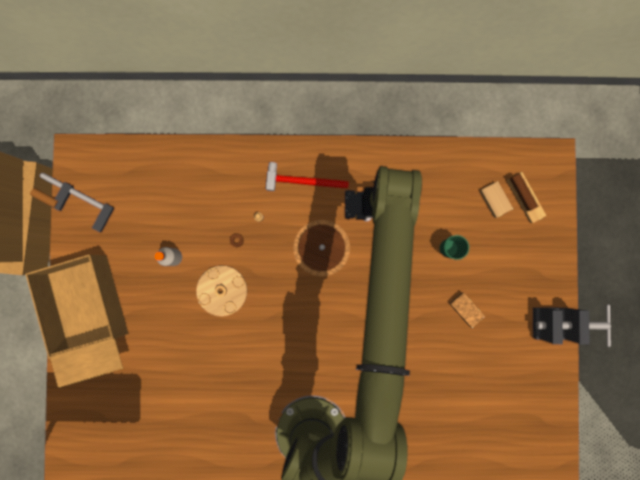

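Call:
move_arm(steps=[[6,0,0,0,0,0,0],[6,0,0,3.8,0,0,0],[6,0,0,3.8,0,0,0],[6,0,0,3.8,0,0,0],[6,0,0,0,0,0,0]])

```text
time_s: 11.85
tool_pos: [0.6805, -0.1646, 0.0732]
tool_rot: [-179.8, 0.8, 0.1]
force: [-2.5, -0.1, -1.0]
grip_width: 0.0601
```

Call:
move_arm(steps=[[6,0,0,2,0,0,0],[6,0,0,2,0,0,0],[6,0,0,1.1,0,0,0],[6,0,0,0,0,0,0],[2,0,0,0,0,0,0]])

```text
time_s: 12.27
tool_pos: [0.6869, -0.1669, 0.0318]
tool_rot: [180.0, -0.0, 0.0]
force: [-0.2, 0.0, 0.0]
grip_width: 0.0573
```

Call:
move_arm(steps=[[2,0,0,0,0,0,0],[2,0,0,0,0,0,0],[2,0,0,0,0,0,0],[2,0,0,0,0,0,0],[2,0,0,0,0,0,0]], force=10)

```text
time_s: 12.68
tool_pos: [0.687, -0.1676, 0.0315]
tool_rot: [180.0, -0.1, -0.0]
force: [-0.2, -1.2, 2.4]
grip_width: 0.0325
```

Call:
move_arm(steps=[[2,0,0,0,0,0,0],[2,0,0,0,0,0,0],[2,0,0,0,0,0,0]])

```text
time_s: 12.93
tool_pos: [0.687, -0.1676, 0.0314]
tool_rot: [180.0, -0.1, -0.0]
force: [-0.6, 0.4, 5.1]
grip_width: 0.0327
```

Call:
move_arm(steps=[[5,0,0,0,0,0,0],[5,0,0,0,0,0,0],[5,0,0,0,0,0,0],[5,0,0,0,0,0,-0.06],[5,0,0,0,0,0,-0.12]])

```text
time_s: 13.35
tool_pos: [0.6862, -0.1674, 0.0299]
tool_rot: [-180.0, 0.1, 10.5]
force: [0.0, -0.1, 0.2]
grip_width: 0.0486
```

Call:
move_arm(steps=[[5,0,0,0,0,0,-0.12],[5,0,0,0,0,0,-0.12],[5,0,0,0,0,0,-0.12],[5,0,0,0,0,0,-0.12],[5,0,0,0,0,0,-0.12]])

```text
time_s: 13.77
tool_pos: [0.6861, -0.1675, 0.0299]
tool_rot: [-180.0, 0.0, 45.0]
force: [-0.1, -0.2, 0.2]
grip_width: 0.05
```

Call:
move_arm(steps=[[5,0,0,0,0,0,-0.12],[5,0,0,0,0,0,-0.12],[5,0,0,0,0,0,-0.12],[5,0,0,0,0,0,-0.12],[5,0,0,0,0,0,-0.12]])

```text
time_s: 14.18
tool_pos: [0.6862, -0.1675, 0.0299]
tool_rot: [-179.9, -0.0, 79.4]
force: [1.2, -0.0, 0.5]
grip_width: 0.0502
```

Call:
move_arm(steps=[[5,0,0,0,0,0,-0.12],[5,0,0,0,0,0,-0.07],[5,0,0,0,0,0,0],[5,0,0,0,0,0,0],[2,0,0,0,0,0,0]])

```text
time_s: 14.6
tool_pos: [0.6864, -0.1675, 0.0302]
tool_rot: [-180.0, -0.0, 89.8]
force: [0.7, -0.6, -0.1]
grip_width: 0.0479
```

Call:
move_arm(steps=[[2,0,0,0,0,0,0],[2,0,0,0,0,0,0],[2,0,0,0,0,0,0],[2,0,0,0,0,0,0],[2,0,0,0,0,0,0]], force=20)

```text
time_s: 15.02
tool_pos: [0.6866, -0.1674, 0.0306]
tool_rot: [180.0, 0.0, 89.9]
force: [-0.2, 0.5, -0.3]
grip_width: 0.0323
```

Call:
move_arm(steps=[[2,0,0,0,0,0,0],[2,0,0,0,0,0,0],[2,0,0,0,0,0,0]])

```text
time_s: 15.27
tool_pos: [0.6866, -0.1675, 0.0306]
tool_rot: [180.0, 0.0, 89.9]
force: [0.4, 0.7, 0.2]
grip_width: 0.0325
```

Call:
move_arm(steps=[[2,0,0,-2,0,0,0],[2,0,0,-3,0,0,0],[2,0,0,-3.5,0,0,0],[2,0,0,-2,0,0,0],[2,0,0,0,0,0,0]])

```text
time_s: 15.68
tool_pos: [0.6898, -0.1676, 0.142]
tool_rot: [179.5, 0.1, 89.9]
force: [0.8, 0.3, 0.6]
grip_width: 0.0325
```

Call:
move_arm(steps=[[2,2,-1.5,0,0,0,0],[2,2.5,-1.8,0,0,0,0],[2,3,-2.1,0,0,0,0],[2,2.5,-1.8,0,0,0,0],[2,2,-1.5,0,0,0,0]])

```text
time_s: 16.1
tool_pos: [0.5976, -0.0448, 0.1346]
tool_rot: [-179.9, -0.0, 90.1]
force: [0.1, -0.3, -0.1]
grip_width: 0.0326
```

Call:
move_arm(steps=[[2,1.5,-1.1,0,0,0,0],[2,0.63,-0.5,0,0,0,0],[2,0,0,0,0,0,0],[2,0,0,0,0,0,0],[2,0,0,0,0,0,0]])

```text
time_s: 16.52
tool_pos: [0.5844, -0.028, 0.1353]
tool_rot: [180.0, 0.0, 89.8]
force: [0.2, 0.2, 0.8]
grip_width: 0.0323
```

Call:
move_arm(steps=[[2,0,0,0,0,0,0],[2,0,0,0,0,0,0],[2,0,0,0,0,0,0]])

```text
time_s: 16.77
tool_pos: [0.584, -0.0269, 0.1353]
tool_rot: [-180.0, -0.0, 89.9]
force: [0.1, -0.5, -0.3]
grip_width: 0.0323
```

```bash
python3 - <<'E'
from h import *
o=env.get_obs();print(o['tool_pos'],o['tool_rot'],o['qpos'].round(1))
s=snap('side','s4.png')
cv2.imwrite('pics/s4z.png',cv2.resize(cv2.cvtColor(s['img'],4)[180:300,250:390],(700,600),interpolation=2))
E
```

```text
[ 0.58401783 -0.02687871  0.1353188 ] [-1.79991563e+02 -1.19023599e-02  8.98718671e+01] [ 36.3  20.5 -43.4  99.3  15.2  66.3 -11.6]
```

View pics/s4z.png

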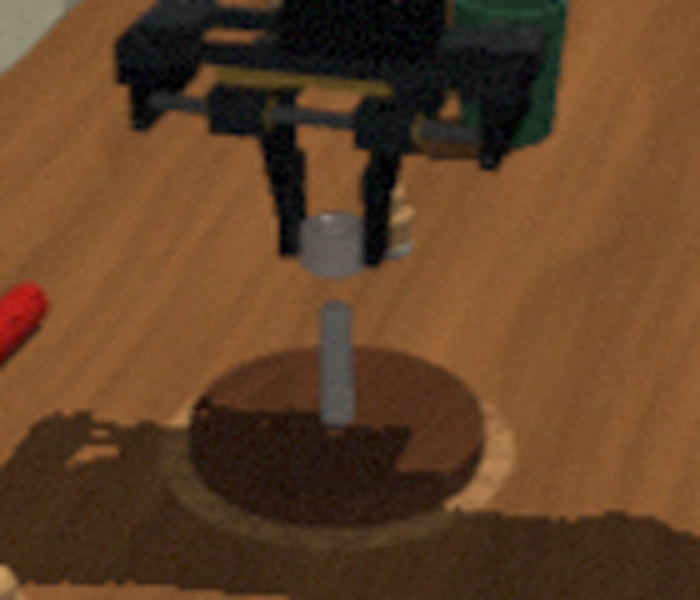

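Call:
move_arm(steps=[[2,0.06,-0.03,0.6,0,0,0],[2,0,0,0.6,0,0,0],[2,0,0,0.5,0,0,0],[2,0,0,0,0,0,0],[2,0,0,0,0,0,0]])

```text
time_s: 17.23
tool_pos: [0.5829, -0.0254, 0.1178]
tool_rot: [-179.9, -0.0, 90.0]
force: [-0.1, -0.4, -0.2]
grip_width: 0.0319
```

Call:
move_arm(steps=[[2,0,0,0.4,0,0,0],[2,0,0,0.5,0,0,0],[2,0,0,0.5,0,0,0],[2,0,0,0.5,0,0,0],[2,0,0,0,0,0,0]])

```text
time_s: 17.65
tool_pos: [0.5825, -0.0256, 0.0981]
tool_rot: [-179.9, -0.0, 89.9]
force: [-0.0, -0.3, -0.9]
grip_width: 0.0318
```

Call:
move_arm(steps=[[2,0,0,1,0,0,0],[2,0,0,1,0,0,0],[2,0,0,1,0,0,0],[2,0,0,0.8,0,0,0],[2,0,0,0.5,0,0,0]])

```text
time_s: 18.07
tool_pos: [0.5825, -0.0255, 0.0547]
tool_rot: [-179.9, -0.0, 89.9]
force: [-0.6, 0.3, -0.1]
grip_width: 0.0323
```

Call:
move_arm(steps=[[2,0,0,0.3,0,0,0],[2,0,0,0.3,0,0,0],[2,0,0,0,0,0,0]])

```text
time_s: 18.32
tool_pos: [0.5832, -0.0254, 0.05]
tool_rot: [-180.0, -0.0, 89.9]
force: [0.0, -0.6, -0.4]
grip_width: 0.0324
```

Call:
move_arm(steps=[[2,0,0,0.15,0,0,0],[2,0,0,0,0,0,0],[6,0,0,0,0,0,0],[6,0,0,0,0,0,0],[6,0,0,0,0,0,0]])

```text
time_s: 18.73
tool_pos: [0.5836, -0.0255, 0.0494]
tool_rot: [180.0, 0.0, 89.9]
force: [-0.5, 0.0, -0.2]
grip_width: 0.045
```

Call:
move_arm(steps=[[6,0,0,0,0,0,0],[6,0,0,0,0,0,0],[6,0,0,-2,0,0,0],[6,0,0,-4,0,0,0],[6,0,0,-4,0,0,0]])

```text
time_s: 19.15
tool_pos: [0.5819, -0.0254, 0.1487]
tool_rot: [-179.8, -0.1, 90.0]
force: [-0.1, 0.3, 0.3]
grip_width: 0.0598
```

```bash
python3 - <<'E'
from h import *
o=env.get_obs();print(o['tool_pos'],o['tool_rot'],o['qpos'].round(1))
s=snap('side','s5.png')
cv2.imwrite('pics/s5z.png',cv2.resize(cv2.cvtColor(s['img'],4)[180:400,220:400],(491,600),interpolation=2))
E
```

```text
[ 0.58191528 -0.02539041  0.14872666] [-1.79778831e+02 -5.45623704e-02  8.99664075e+01] [ 36.7  19.6 -43.9  98.6  14.5  67.8 -11.1]
```

View pics/s5z.png

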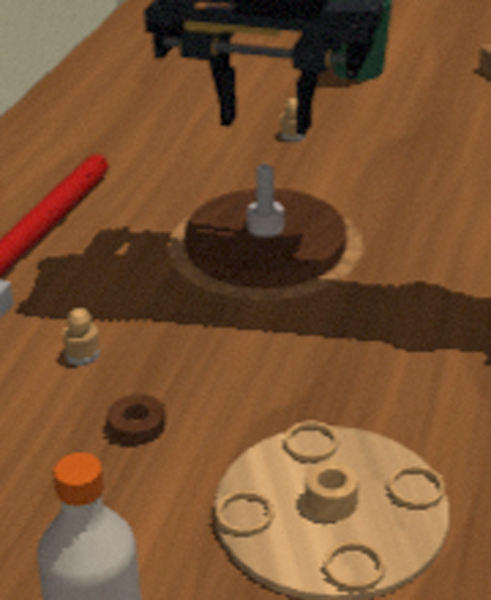

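Call:
move_arm(steps=[[6,2.8,-1.2,0,0,0,0],[6,3.2,-1.4,0,0,0,0],[6,3.2,-1.4,0,0,0,0],[6,3.2,-1.4,0,0,0,0],[6,3.2,-1.4,0,0,0,0]])

```text
time_s: 19.62
tool_pos: [0.5148, 0.1318, 0.1492]
tool_rot: [180.0, 0.0, 89.9]
force: [0.8, 0.6, -0.7]
grip_width: 0.0602
```

Call:
move_arm(steps=[[6,3.2,-1.4,0,0,0,0],[6,3.2,-1.4,0,0,0,0],[6,3.2,-1.4,0,0,0,0],[6,3.2,-1.5,0,0,0,0],[6,3.2,-1.5,0,0,0,0]])

```text
time_s: 20.03
tool_pos: [0.443, 0.292, 0.1492]
tool_rot: [179.9, 0.0, 89.9]
force: [1.6, 0.8, 0.6]
grip_width: 0.0592
```

Call:
move_arm(steps=[[6,0,0,0,0,0,0],[6,0,0,0,0,0,0],[6,0,0,0,0,0,0],[6,0,0,0,0,0,0]])

```text
time_s: 20.37
tool_pos: [0.4445, 0.2892, 0.1488]
tool_rot: [180.0, 0.1, 89.8]
force: [-0.1, 0.1, -0.2]
grip_width: 0.0599
```

```bash
python3 - <<'E'
from h import *
o=env.get_obs();print(o['tool_pos'],o['tool_rot'],o['qpos'].round(1))
s=snap('side','s6.png');snap('top','t6.png')
print(proj(s,(.4434,.29,.03)))
E
```

```text
[0.44452722 0.28923428 0.1487889 ] [1.79993241e+02 5.25246784e-02 8.98188341e+01] [ 12.9  14.8 -54.8 105.7  13.3  66.2 -46.5]
[342.26172858 355.54339384]
```

View pics/s6.png

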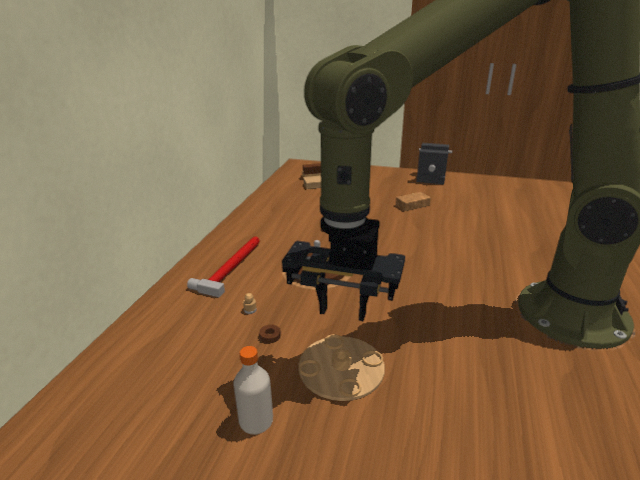

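Call:
move_arm(steps=[[6,0.05,-0.1,2.5,0,0,0],[6,0,0,3,0,0,0],[6,0,0,2.5,0,0,0],[6,0,0,1,0,0,0],[6,0,0,0,0,0,0]])

```text
time_s: 20.88
tool_pos: [0.4415, 0.2892, 0.0567]
tool_rot: [-179.7, 0.1, 89.9]
force: [-0.7, 0.7, 0.1]
grip_width: 0.06
```

Call:
move_arm(steps=[[6,0,0,1,0,0,0],[6,0,0,0.8,0,0,0],[6,0,0,0,0,0,0],[2,0,0,0,0,0,0],[2,0,0,0,0,0,0]], force=10)

```text
time_s: 21.3
tool_pos: [0.4432, 0.2915, 0.0417]
tool_rot: [179.9, -0.0, 89.9]
force: [-0.4, -0.8, 0.4]
grip_width: 0.053
```

Call:
move_arm(steps=[[2,0,0,0,0,0,0],[2,0,0,0,0,0,0],[2,0,0,0,0,0,0],[2,0,0,0,0,0,0],[2,0,0,0,0,0,0]])

```text
time_s: 21.72
tool_pos: [0.4433, 0.2913, 0.0415]
tool_rot: [179.9, -0.0, 89.9]
force: [1.0, -0.7, 2.8]
grip_width: 0.0363
```

Call:
move_arm(steps=[[2,0,0,0,0,0,0],[2,0,0,0,0,0,0],[2,0,0,0,0,0,0]])

```text
time_s: 21.97
tool_pos: [0.4433, 0.2914, 0.0415]
tool_rot: [179.9, -0.0, 89.9]
force: [1.7, -0.1, 4.0]
grip_width: 0.0361
```

Call:
move_arm(steps=[[5,0,0,0,0,0,0],[5,0,0,0,0,0,0],[5,0,0,0,0,0,0],[5,0,0,0,0,0,0.06],[5,0,0,0,0,0,0.12]])

```text
time_s: 22.38
tool_pos: [0.4418, 0.2909, 0.0403]
tool_rot: [-179.9, 0.0, 79.5]
force: [-0.1, -0.2, 0.6]
grip_width: 0.0493
```

Call:
move_arm(steps=[[5,0,0,0,0,0,0.12],[5,0,0,0,0,0,0.12],[5,0,0,0,0,0,0.12],[5,0,0,0,0,0,0.12],[5,0,0,0,0,0,0.12]])

```text
time_s: 22.8
tool_pos: [0.4419, 0.2909, 0.0404]
tool_rot: [-180.0, 0.1, 44.9]
force: [-0.2, 0.5, -0.1]
grip_width: 0.0501
```

```bash
python3 - <<'E'
from h import *
o=env.get_obs();print(o['tool_pos'],o['tool_rot'],o['qpos'].round(1))
E
```

```text
[0.44192289 0.29089614 0.04044506] [-1.79967335e+02  8.37670801e-02  4.49248708e+01] [  0.5  20.7 -41.8 111.3  16.9  54.3 -94.6]
```

Call:
move_arm(steps=[[5,0,0,0,0,0,0.12],[5,0,0,0,0,0,0.12],[5,0,0,0,0,0,0.12],[5,0,0,0,0,0,0.12],[5,0,0,0,0,0,0.12]])

```text
time_s: 23.22
tool_pos: [0.4419, 0.2909, 0.0404]
tool_rot: [180.0, 0.1, 10.5]
force: [0.7, 0.2, 0.5]
grip_width: 0.05
```

Call:
move_arm(steps=[[5,0.14,0,0,0,0,0.06],[5,0,0,0,0,0,0],[5,0,0,0,0,0,0],[2,0,0,0,0,0,0],[2,0,0,0,0,0,0]])

```text
time_s: 23.63
tool_pos: [0.4438, 0.2913, 0.0408]
tool_rot: [180.0, 0.0, 7.5]
force: [-0.1, 0.1, 0.9]
grip_width: 0.043
```

Call:
move_arm(steps=[[2,0,0,0,0,0,0],[2,0,0,0,0,0,0],[2,0,0,0,0,0,0],[2,0,0,0,0,0,0],[2,0,0,0,0,0,0]], force=30)

```text
time_s: 24.05
tool_pos: [0.4439, 0.2913, 0.0409]
tool_rot: [180.0, 0.0, 7.4]
force: [-1.6, -0.5, -1.5]
grip_width: 0.0352
```

Call:
move_arm(steps=[[2,0,0,0,0,0,0],[2,0,0,0,0,0,0],[2,0,0,0,0,0,0]])

```text
time_s: 24.3
tool_pos: [0.4439, 0.2913, 0.0409]
tool_rot: [180.0, 0.0, 7.4]
force: [-0.5, 0.0, -0.0]
grip_width: 0.0358
```

```bash
python3 - <<'E'
from h import *
o=env.get_obs();print(o['tool_pos'],o['tool_rot'],o['qpos'].round(1))
E
```

```text
[0.44393898 0.29130172 0.04091109] [1.79983829e+02 1.66010124e-02 7.44262040e+00] [  -5.1   19.3  -35.1  111.2   13.6   53.6 -129.5]
```

Call:
move_arm(steps=[[2,0,0,-1,0,0,0],[2,0,0,-2.5,0,0,0],[2,0,0,-3,0,0,0],[2,0,0,-2.5,0,0,0],[2,0,0,-1.5,0,0,0]])

```text
time_s: 24.72
tool_pos: [0.4449, 0.2925, 0.1495]
tool_rot: [-179.9, -0.2, 7.5]
force: [1.1, 1.1, -2.8]
grip_width: 0.0354
```

Call:
move_arm(steps=[[2,0.3,1,0,0,0,0],[2,0.6,2,0,0,0,0],[2,0.75,2.5,0,0,0,0],[2,0.75,2.5,0,0,0,0],[2,0.75,2.5,0,0,0,0]])

```text
time_s: 25.13
tool_pos: [0.4886, 0.189, 0.1448]
tool_rot: [179.9, 0.1, 7.4]
force: [0.4, 1.6, -2.4]
grip_width: 0.0357
```

Call:
move_arm(steps=[[2,0.75,2.5,0,0,0,0],[2,0.75,2.5,0,0,0,0],[2,0.75,2.5,0,0,0,0],[2,0.75,2.5,0,0,0,0],[2,0.75,2.5,0,0,0,0]])

```text
time_s: 25.55
tool_pos: [0.5417, 0.0698, 0.1447]
tool_rot: [180.0, 0.1, 7.4]
force: [0.4, 0.1, -3.6]
grip_width: 0.0352
```

Call:
move_arm(steps=[[2,0.75,2.5,0,0,0,0],[2,0.75,2.5,0,0,0,0],[2,0.6,2.3,0,0,0,0],[2,0.4,2,0,0,0,0],[2,0.2,1,0,0,0,0]])

```text
time_s: 25.97
tool_pos: [0.582, -0.0312, 0.1444]
tool_rot: [179.9, 0.1, 7.2]
force: [0.1, 0.2, -3.5]
grip_width: 0.0357
```

Call:
move_arm(steps=[[2,0,0,0,0,0,0],[2,0,0,0,0,0,0],[2,0,0,0,0,0,0],[2,0,0,0,0,0,0]])

```text
time_s: 26.3
tool_pos: [0.5818, -0.0242, 0.1459]
tool_rot: [-180.0, 0.0, 7.6]
force: [1.0, 1.1, -2.6]
grip_width: 0.0356
```

Call:
move_arm(steps=[[2,0.22,0.23,0,0,0,0],[2,0,0,0,0,0,0],[2,0,0,0,0,0,0],[2,0,0,0,0,0,0],[2,0,0,0,0,0,0]])

```text
time_s: 26.72
tool_pos: [0.5848, -0.0282, 0.1461]
tool_rot: [180.0, 0.0, 7.4]
force: [0.1, -0.6, -2.6]
grip_width: 0.0354
```

```bash
python3 - <<'E'
from h import *
o=env.get_obs();print(o['tool_pos'],o['tool_rot'],o['qpos'].round(1))
s=snap('side','s7.png')
cv2.imwrite('pics/s7z.png',cv2.resize(cv2.cvtColor(s['img'],4)[160:400,220:420],(500,600),interpolation=2))
E
```

```text
[ 0.58480589 -0.02821293  0.14605184] [1.79996638e+02 1.89562090e-03 7.44506810e+00] [ 20.4  16.2 -23.7  99.1   7.1  66.1 -87.8]
```

View pics/s7z.png

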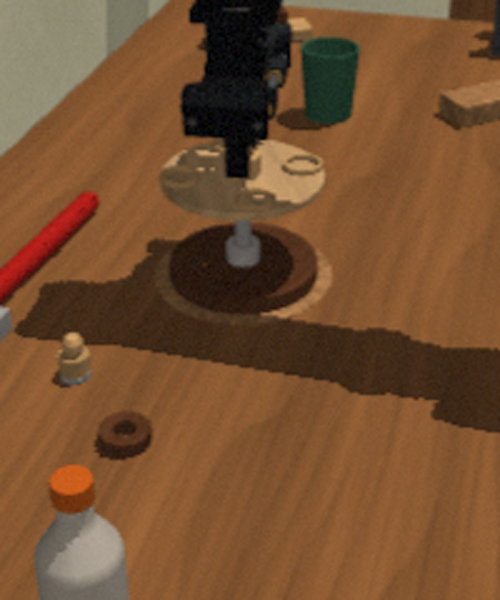

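Call:
move_arm(steps=[[2,0,0,0,0,0,0],[2,0,0,0,0,0,0],[2,0,0,0,0,0,0],[2,0,0,0,0,0,0],[2,0,0,0,0,0,0]])

```text
time_s: 27.18
tool_pos: [0.5848, -0.0284, 0.1461]
tool_rot: [180.0, 0.0, 7.4]
force: [-0.4, 0.9, -3.9]
grip_width: 0.0357
```

Call:
move_arm(steps=[[2,-0.02,-0.22,0.4,0,0,0],[2,0,0,0.6,0,0,0],[2,0,0,0.4,0,0,0],[2,0,0,0,0,0,0],[2,0,0,0,0,0,0]])

```text
time_s: 27.6
tool_pos: [0.5839, -0.0262, 0.1313]
tool_rot: [-180.0, 0.1, 7.4]
force: [0.8, -1.0, -3.2]
grip_width: 0.0355
```

Call:
move_arm(steps=[[2,0,0,0,0,0,0],[2,0,0,0,0,0,0],[2,0,0,0,0,0,0]])

```text
time_s: 27.85
tool_pos: [0.5846, -0.0262, 0.1323]
tool_rot: [180.0, -0.0, 7.4]
force: [0.4, -0.3, -3.3]
grip_width: 0.0356
```

Call:
move_arm(steps=[[2,0,0,0.4,0,0,0],[2,0,0,0.5,0,0,0],[2,0,0,0.5,0,0,0],[2,0,0,0.5,0,0,0],[2,0,0,0.4,0,0,0]])

```text
time_s: 28.27
tool_pos: [0.5839, -0.0262, 0.108]
tool_rot: [-180.0, 0.1, 7.4]
force: [0.9, -0.2, -3.0]
grip_width: 0.036
```

Call:
move_arm(steps=[[2,0,0,0.5,0,0,0],[2,0,0,0.7,0,0,0],[2,0,0,0.6,0,0,0],[2,0,0,0.4,0,0,0],[2,0,0,0.2,0,0,0]])

```text
time_s: 28.68
tool_pos: [0.5838, -0.0262, 0.084]
tool_rot: [-180.0, 0.1, 7.4]
force: [0.1, -0.0, -2.8]
grip_width: 0.0358
```

Call:
move_arm(steps=[[2,0,0,0.3,0,0,0],[2,0,0,0.2,0,0,0],[2,0,0,0,0,0,0],[2,0,0,0,0,0,0]])

```text
time_s: 29.02
tool_pos: [0.5844, -0.0262, 0.0801]
tool_rot: [180.0, -0.0, 7.4]
force: [-0.1, -0.0, -2.9]
grip_width: 0.0353
```

Call:
move_arm(steps=[[2,0,0,0.12,0,0,0],[2,0,0,0,0,0,0],[2,0,0,0,0,0,0],[5,0,0,0,0,0,0],[5,0,0,0,0,0,0]])

```text
time_s: 29.43
tool_pos: [0.5849, -0.0262, 0.0794]
tool_rot: [180.0, -0.1, 7.4]
force: [-0.1, 0.3, -0.0]
grip_width: 0.0423
```

Call:
move_arm(steps=[[5,0,0,0,0,0,0],[5,0,0,-1,0,0,0],[5,0,0,-3,0,0,0],[5,0,0,-4,0,0,0],[6,0,0,-3,0,0,0]])

```text
time_s: 29.85
tool_pos: [0.585, -0.026, 0.1923]
tool_rot: [180.0, -0.1, 7.5]
force: [1.1, -0.1, 0.3]
grip_width: 0.0522
```

```bash
python3 - <<'E'
from h import *
o=env.get_obs();print(o['tool_pos'],o['tool_rot'],o['qpos'].round(1))
s=snap('side','s8.png');snap('top','t8.png')
cv2.imwrite('pics/s8z.png',cv2.resize(cv2.cvtColor(s['img'],4)[180:400,220:420],(545,600),interpolation=2))
E
```

```text
[ 0.58496529 -0.0259677   0.1923057 ] [ 1.79978471e+02 -1.33151487e-01  7.45347128e+00] [ 20.7  13.9 -24.1  96.3   6.   70.9 -87.2]
```

View pics/s8z.png

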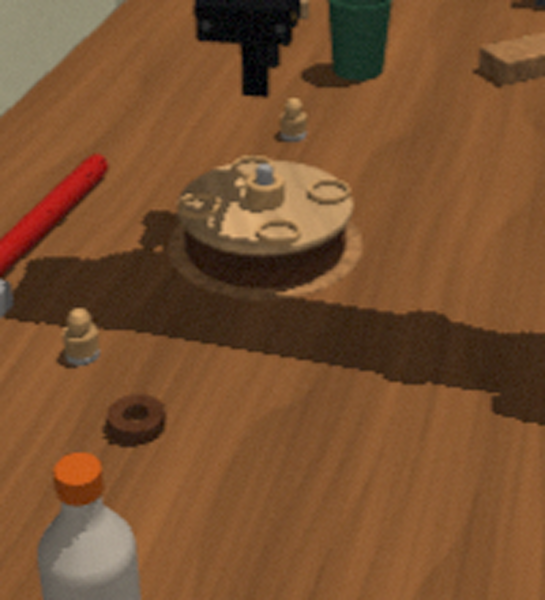

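View pics/t8.png

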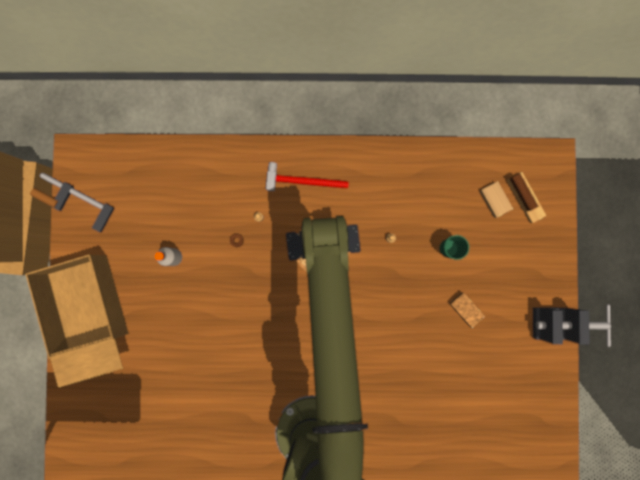

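```bash
cat > look.py <<'E'
from seg import *
import sys
c=viewer.read_camera('top')
for n,roi,z,thr in [('collar',(222,225,251,254),.014,14),('riderA',(248,206,269,227),.03,18),('riderB',(380,227,402,250),.03,18)]:
    ce,el,ax,an,_=blob(c,roi,thr)
    px=np.linalg.norm(onz(c,*el,z)-onz(c,el[0]+1,el[1],z))
    print(n,'size mm',mm(ax*px),'pos',mm(onz(c,*ce,z)))
E
python3 look.py
```

```text
collar size mm [46.  49.8] pos [606.1 243.1  14. ]
riderA size mm [23.  26.4] pos [677.9 172.5  30. ]
riderB size mm [22.4 28.4] pos [ 613.4 -248.5   30. ]
```

Call:
move_arm(steps=[[7,0.4,-2,0,0,0,0],[7,0.7,-3,0,0,0,0],[7,0.7,-3.5,0,0,0,0],[7,0.7,-3.5,0,0,0,0],[7,0.7,-3.5,0,0,0,0]])

```text
time_s: 30.42
tool_pos: [0.5954, 0.1328, 0.1881]
tool_rot: [180.0, 0.1, 7.4]
force: [1.0, 0.3, -0.3]
grip_width: 0.0694
```

Call:
move_arm(steps=[[7,0.7,-3.2,0,0,0,0],[7,0.7,-3,0,0,0,0],[7,0.6,-2.7,0,0,0,0],[7,0.37,-2,0,0,0,0.07],[7,0,0,0,0,0,0.06]])

```text
time_s: 30.83
tool_pos: [0.6031, 0.2496, 0.1878]
tool_rot: [-179.8, 0.1, 0.3]
force: [-1.2, 0.4, 0.9]
grip_width: 0.0702
```

Call:
move_arm(steps=[[7,0,0,0,0,0,0],[7,0,0,0,0,0,0],[7,0,0,0,0,0,0],[7,0,0,0,0,0,0]])

```text
time_s: 31.17
tool_pos: [0.6057, 0.2413, 0.1885]
tool_rot: [179.9, 0.0, -0.1]
force: [-0.7, -0.0, -0.2]
grip_width: 0.0702
```

Call:
move_arm(steps=[[7,0.03,-0.17,2.5,0,0,0],[7,0,0,3.5,0,0,0],[7,0,0,3.5,0,0,0],[7,0,0,2.5,0,0,0],[7,0,0,1,0,0,0]])

```text
time_s: 31.58
tool_pos: [0.6034, 0.2419, 0.0543]
tool_rot: [179.8, 0.4, -0.1]
force: [0.2, 0.0, -0.5]
grip_width: 0.07
```

Call:
move_arm(steps=[[7,0,0,1,0,0,0],[7,0,0,1,0,0,0],[7,0,0,0.9,0,0,0],[7,0,0,0,0,0,0],[3,0,0,0,0,0,0]], force=6)

```text
time_s: 32.0
tool_pos: [0.606, 0.2446, 0.0303]
tool_rot: [-180.0, -0.0, -0.0]
force: [0.2, -0.2, -0.1]
grip_width: 0.0675
```

Call:
move_arm(steps=[[3,0,0,0,0,0,0],[3,0,0,0,0,0,0],[3,0,0,0,0,0,0],[3,0,0,0,0,0,0],[3,0,0,0,0,0,0]])

```text
time_s: 32.42
tool_pos: [0.6061, 0.2447, 0.0304]
tool_rot: [-180.0, -0.1, -0.0]
force: [-1.2, 0.5, 1.7]
grip_width: 0.0442
```

Call:
move_arm(steps=[[3,0,0,0,0,0,0],[3,0,0,0,0,0,0],[3,0,0,0,0,0,0]])

```text
time_s: 32.67
tool_pos: [0.6061, 0.2447, 0.0304]
tool_rot: [-180.0, -0.0, -0.0]
force: [-0.5, -0.6, 5.2]
grip_width: 0.0438
```

```bash
python3 - <<'E'
from h import *
o=env.get_obs();print(o['tool_pos'],o['tool_rot'],o['qpos'].round(1))
E
```

```text
[0.6060678  0.24466459 0.03038343] [-1.79990249e+02 -4.79948558e-02 -1.13177275e-02] [  -3.6   31.8  -26.9   94.    16.3   58.1 -125.7]
```

Call:
move_arm(steps=[[6,0,0,0,0,0,0],[6,0,0,0,0,0,0],[6,0,0,0,0,0,0],[6,0,0,0,0,0,-0.06],[6,0,0,0,0,0,-0.12]])

```text
time_s: 33.08
tool_pos: [0.6054, 0.2443, 0.0293]
tool_rot: [180.0, 0.0, 10.5]
force: [-1.1, -0.8, -1.4]
grip_width: 0.0593
```

Call:
move_arm(steps=[[6,0,0,0,0,0,-0.12],[6,0,0,0,0,0,-0.12],[6,0,0,0,0,0,-0.12],[6,0,0,0,0,0,-0.12],[6,0,0,0,0,0,-0.12]])

```text
time_s: 33.5
tool_pos: [0.6054, 0.2443, 0.0293]
tool_rot: [-180.0, 0.0, 45.0]
force: [-0.2, -0.1, -0.3]
grip_width: 0.06
```

Call:
move_arm(steps=[[6,0,0,0,0,0,-0.12],[6,0,0,0,0,0,-0.12],[6,0,0,0,0,0,-0.12],[6,0,0,0,0,0,-0.12],[6,0,0,0,0,0,-0.12]])

```text
time_s: 33.92
tool_pos: [0.6054, 0.2442, 0.0293]
tool_rot: [-180.0, 0.0, 79.4]
force: [0.3, -1.0, -0.3]
grip_width: 0.06
```

Call:
move_arm(steps=[[6,0,0,0,0,0,-0.12],[6,0,0,0,0,0,-0.07],[6,0,0,0,0,0,0],[6,0,0,0,0,0,0],[6,0,0,0,0,0,0]])

```text
time_s: 34.33
tool_pos: [0.6056, 0.2444, 0.0296]
tool_rot: [-180.0, 0.0, 89.8]
force: [1.5, 0.7, 0.4]
grip_width: 0.0602
```

Call:
move_arm(steps=[[3,0,0,0,0,0,0],[3,0,0,0,0,0,0],[3,0,0,0,0,0,0],[3,0,0,0,0,0,0],[3,0,0,0,0,0,0]])

```text
time_s: 34.75
tool_pos: [0.6057, 0.2446, 0.0299]
tool_rot: [180.0, 0.0, 89.9]
force: [-0.2, -0.3, 0.2]
grip_width: 0.0427
```

Call:
move_arm(steps=[[3,0,0,0,0,0,0],[3,0,0,0,0,0,0],[3,0,0,0,0,0,0],[3,0,0,0,0,0,0]], force=20)

```text
time_s: 35.08
tool_pos: [0.6057, 0.2445, 0.0299]
tool_rot: [180.0, 0.0, 89.9]
force: [0.2, -0.0, 0.5]
grip_width: 0.0425
```

```bash
python3 - <<'E'
from h import *
o=env.get_obs();print(o['tool_pos'],o['tool_rot'],o['qpos'].round(1))
E
```

```text
[0.60572348 0.24450829 0.02986493] [1.79999196e+02 1.17527904e-03 8.99399036e+01] [  9.   37.1 -44.7  93.5  28.8  61.5 -44. ]
```

Call:
move_arm(steps=[[3,0,0,-1,0,0,0],[3,0,0,-2.5,0,0,0],[3,0,0,-3,0,0,0],[3,0,0,-2.5,0,0,0],[3,0,0,-1.5,0,0,0]])

```text
time_s: 35.5
tool_pos: [0.6068, 0.2454, 0.1387]
tool_rot: [179.8, -0.1, 90.0]
force: [1.2, 0.1, 0.3]
grip_width: 0.0424
```

Call:
move_arm(steps=[[3,-1,-0.1,0,0,0,0],[3,-2,-0.2,0,0,0,0],[3,-2.8,-0.2,0,0,0,0],[3,-3,-0.3,0,0,0,0],[3,-3,-0.2,0,0,0,0]])

```text
time_s: 35.92
tool_pos: [0.5942, 0.1244, 0.1332]
tool_rot: [-179.9, 0.1, 90.0]
force: [0.2, -0.3, -0.5]
grip_width: 0.0424
```

Call:
move_arm(steps=[[3,-3,-0.2,0,0,0,0],[3,-3,-0.3,0,0,0,0],[3,-3,-0.2,0,0,0,0],[3,-2.5,-0.2,0,0,0,0],[3,-2,-0.2,0,0,0,0]])

```text
time_s: 36.33
tool_pos: [0.583, -0.0127, 0.1332]
tool_rot: [-179.8, 0.1, 89.8]
force: [0.2, -0.5, 0.0]
grip_width: 0.0423
```

Call:
move_arm(steps=[[3,-1.2,-0.1,0,0,0,0],[3,-0.59,0,0,0,0,0],[3,0,0,0,0,0,0],[3,0,0,0,0,0,0],[3,0,0,0,0,0,0]])

```text
time_s: 36.75
tool_pos: [0.5834, -0.0243, 0.1348]
tool_rot: [-180.0, -0.1, 90.1]
force: [-0.6, 0.8, -0.2]
grip_width: 0.0425
```

Call:
move_arm(steps=[[3,0,0,0,0,0,0],[3,0,0,0,0,0,0],[3,0,0,0,0,0,0],[3,0,0,0,0,0,0]])

```text
time_s: 37.08
tool_pos: [0.5835, -0.0258, 0.1349]
tool_rot: [180.0, -0.0, 90.0]
force: [-0.8, -0.4, -0.1]
grip_width: 0.0423
```

```bash
python3 - <<'E'
from h import *
o=env.get_obs();print(o['tool_pos'],o['tool_rot'],o['qpos'].round(1))
s=snap('side','s9.png')
cv2.imwrite('pics/s9z.png',cv2.resize(cv2.cvtColor(s['img'],4)[180:320,240:400],(686,600),interpolation=2))
E
```

```text
[ 0.5834874  -0.02580733  0.13485249] [ 1.79997515e+02 -1.32546751e-03  8.99971047e+01] [ 39.6  21.7 -47.7  99.3  17.3  66.7 -13.1]
```

View pics/s9z.png

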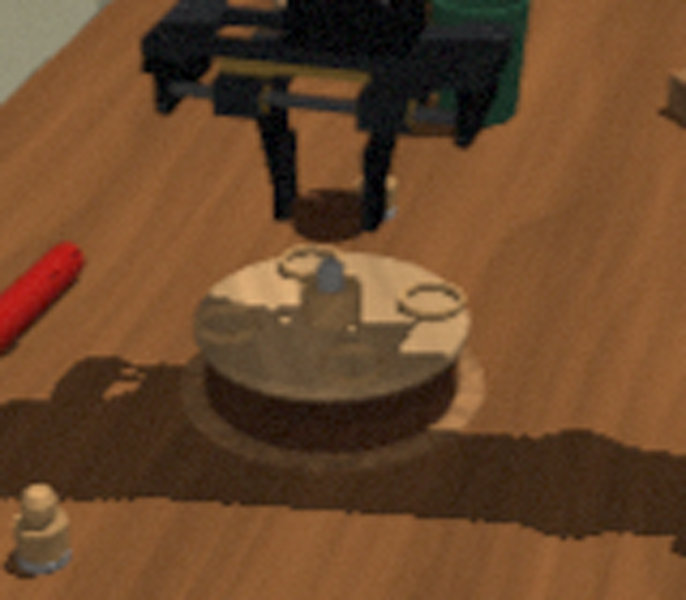

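Call:
move_arm(steps=[[3,-0.04,0.02,0.5,0,0,0],[3,0,0,0.7,0,0,0],[3,0,0,0.5,0,0,0],[3,0,0,0,0,0,0],[3,0,0,0,0,0,0]])

```text
time_s: 37.55
tool_pos: [0.5832, -0.0268, 0.1171]
tool_rot: [-179.9, -0.0, 89.9]
force: [0.0, 0.6, -1.0]
grip_width: 0.0426
```

Call:
move_arm(steps=[[3,0,0,0,0,0,0],[3,0,0,0,0,0,0],[3,0,0,0,0,0,0]])

```text
time_s: 37.8
tool_pos: [0.5838, -0.0268, 0.1181]
tool_rot: [180.0, 0.0, 89.9]
force: [0.1, -0.5, -0.2]
grip_width: 0.0424
```

Aligned within 0.5 mm; lower it.

Call:
move_arm(steps=[[3,0.03,0,0.4,0,0,0],[3,0,0,0.4,0,0,0],[3,0,0,0.4,0,0,0],[3,0,0,0.3,0,0,0],[3,0,0,0.2,0,0,0]])

```text
time_s: 38.22
tool_pos: [0.5833, -0.0265, 0.1001]
tool_rot: [-179.9, -0.0, 89.9]
force: [0.2, -0.2, -0.7]
grip_width: 0.0422
```

Call:
move_arm(steps=[[3,0,0,0.2,0,0,0],[3,0,0,0,0,0,0],[3,0,0,0,0,0,0],[3,0,0,0,0,0,0]])

```text
time_s: 38.55
tool_pos: [0.5838, -0.0265, 0.099]
tool_rot: [180.0, 0.0, 89.9]
force: [0.6, -0.2, -1.1]
grip_width: 0.0426
```

Call:
move_arm(steps=[[3,0,0,0.12,0,0,0],[3,0,0,0,0,0,0],[3,0,0,0,0,0,0],[6,0,0,0,0,0,0],[6,0,0,0,0,0,0]])

```text
time_s: 38.97
tool_pos: [0.5836, -0.0265, 0.0977]
tool_rot: [-180.0, 0.0, 89.9]
force: [0.2, 1.1, 0.2]
grip_width: 0.0491
```

Call:
move_arm(steps=[[6,0,0,0,0,0,0],[6,0,0,-1,0,0,0],[6,0,0,-3,0,0,0],[6,0,0,-4,0,0,0],[6,0,0,-1,0,0,0]])

```text
time_s: 39.38
tool_pos: [0.5865, -0.0257, 0.194]
tool_rot: [179.5, 0.0, 90.0]
force: [1.7, 0.3, 1.5]
grip_width: 0.0598
```

```bash
python3 - <<'E'
from h import *
o=env.get_obs();print(o['tool_pos'],o['tool_rot'],o['qpos'].round(1))
s=snap('side','s10.png')
cv2.imwrite('pics/s10z.png',cv2.resize(cv2.cvtColor(s['img'],4)[190:330,230:390],(686,600),interpolation=2))
E
python3 look.py
```

```text
[ 0.58652662 -0.02566498  0.19399262] [1.79526875e+02 3.76533767e-02 8.99742018e+01] [ 40.9  18.5 -49.1  95.5  14.7  72.2 -11.1]
collar size mm [3.2 7.8] pos [563.2 286.7  14. ]
riderA size mm [22.9 26.1] pos [677.9 172.5  30. ]
riderB size mm [22.3 28.3] pos [ 613.4 -248.5   30. ]
```

View pics/s10z.png

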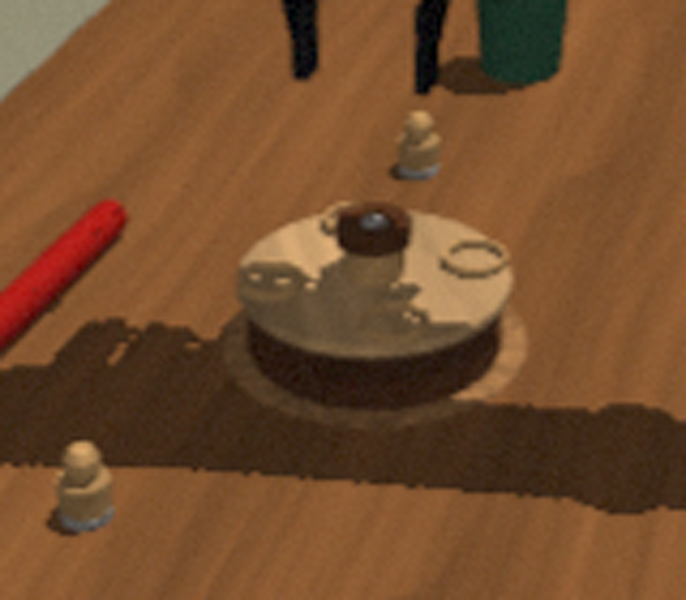

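Call:
move_arm(steps=[[6,2,1,0,0,0,0],[6,3.2,1.5,0,0,0,0],[6,3.4,1.6,0,0,0,0],[6,3.4,1.6,0,0,0,0],[6,3.2,1.5,0,0,0,0]])

```text
time_s: 39.9
tool_pos: [0.6558, 0.1268, 0.1864]
tool_rot: [-179.9, 0.0, 89.9]
force: [0.7, 0.3, 0.6]
grip_width: 0.0603
```

Call:
move_arm(steps=[[6,2.8,1.3,0,0,0,0],[6,1.8,0.9,0,0,0,0],[6,0,0,0,0,0,0],[6,0,0,0,0,0,0],[6,0,0,0,0,0,0]])

```text
time_s: 40.32
tool_pos: [0.6774, 0.1702, 0.1865]
tool_rot: [-179.9, 0.1, 89.9]
force: [0.8, -1.2, 0.5]
grip_width: 0.0602
```

Call:
move_arm(steps=[[6,0,0,0,0,0,0],[6,0,0,0,0,0,0],[6,0,0,0,0,0,0],[6,0,0,0,0,0,0]])

```text
time_s: 40.65
tool_pos: [0.6779, 0.1703, 0.1878]
tool_rot: [180.0, 0.0, 89.9]
force: [0.6, -0.0, -0.3]
grip_width: 0.0599
```

```bash
python3 - <<'E'
from h import *
o=env.get_obs();print(o['tool_pos'],o['tool_rot'],o['qpos'].round(1))
s=snap('side','s11.png');t=snap('top','t11.png')
T=cv2.cvtColor(t['img'],4)
cv2.imwrite('pics/t11z.png',cv2.resize(T[190:300,240:410],(800,518),interpolation=2))
cv2.imwrite('pics/s11z.png',cv2.resize(cv2.cvtColor(s['img'],4)[200:320,230:390],(800,600),interpolation=2))
E
```

```text
[0.67793966 0.17027198 0.18783129] [1.79981412e+02 3.59705793e-02 8.98644407e+01] [ 15.5  33.7 -47.2  78.4  24.6  78.4 -31.8]
```

View pics/t11z.png

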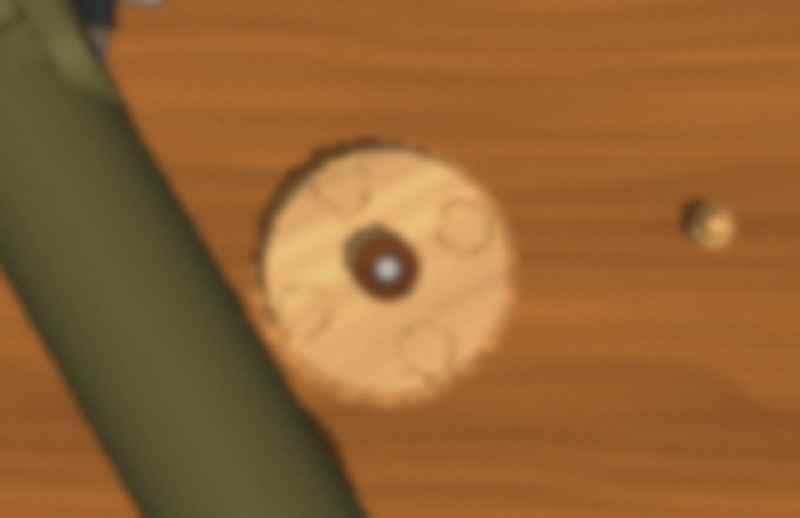

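View pics/s11z.png

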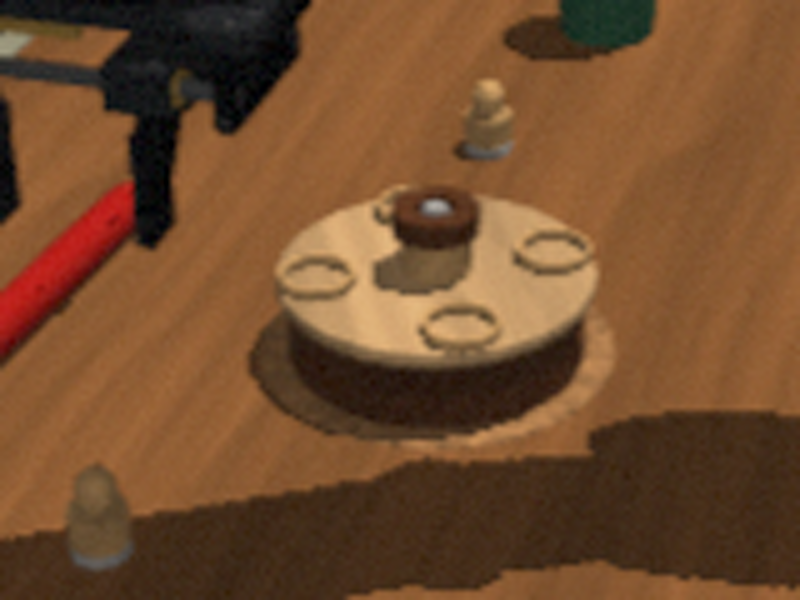

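```bash
python3 - <<'E'
from m import *
s=viewer.read_camera('side');t=viewer.read_camera('top')
C=np.array([.5837,-.0262])
def rep(c,pts,S,o,z):
    for p in pts:
        u=(p[0]+.5)/S-.5+o[0]; v=(p[1]+.5)/S-.5+o[1]
        q=onz(c,u,v,z)[:2]; d=q-C
        a=np.degrees(np.arctan2(d[1],d[0]))
        print(p,mm(q),'r',mm(np.hypot(*d)),'ang',a.round(2),'mod90',(a%90).round(2))
rep(s,[(317,277),(460,327),(554,251)],5,(230,200),.051)
rep(t,[(465,225),(342,187),(303,313),(428,347)],800/170,(240,190),.051)
p=onz(t,(387+.5)/4.706-.5+240,(268+.5)/4.706-.5+190,.082);print('shaft top',mm(p))
p=onz(s,(436+.5)/5-.5+230,(207+.5)/5-.5+200,.082);print('shaft top',mm(p))
E
```

```text
(317, 277) [637.2   1.9] r 60.4 ang 27.72 mod90 27.72
(460, 327) [556.6  28.4] r 61.0 ang 116.41 mod90 26.41
(554, 251) [530.9 -53.6] r 59.5 ang -152.59 mod90 27.41
(465, 225) [613.9 -78.8] r 60.7 ang -60.14 mod90 29.86
(342, 187) [638.2   2.3] r 61.5 ang 27.6 mod90 27.6
(303, 313) [555.1  27.1] r 60.5 ang 118.21 mod90 28.21
(428, 347) [533.5 -55.1] r 57.9 ang -150.08 mod90 29.92
shaft top [583.9 -27.3  82. ]
shaft top [584.5 -27.9  82. ]
```

Call:
move_arm(steps=[[6,0.2,0,0,0,0,0.12],[6,0,0,0,0,0,0.12],[6,0,0,0,0,0,0.12],[6,0,0,0,0,0,0.12],[6,0,0,0,0,0,0.12]])

```text
time_s: 41.27
tool_pos: [0.6778, 0.1735, 0.1876]
tool_rot: [-180.0, -0.0, 55.2]
force: [0.3, 0.1, 0.2]
grip_width: 0.0598
```

Call:
move_arm(steps=[[6,0,0,0,0,0,0.12],[6,0,0,2,0,0,0.12],[6,0,0,3,0,0,0.12],[6,0,0,3,0,0,0.12],[6,0,0,2,0,0,0]])

```text
time_s: 41.68
tool_pos: [0.6767, 0.1728, 0.0849]
tool_rot: [180.0, 0.2, 27.8]
force: [-0.4, -0.2, 0.0]
grip_width: 0.0601
```

Call:
move_arm(steps=[[6,0,0,0,0,0,0],[6,0,0,0,0,0,0],[6,0,0,0,0,0,0]])

```text
time_s: 41.93
tool_pos: [0.6788, 0.174, 0.0893]
tool_rot: [180.0, -0.1, 28.1]
force: [0.2, 0.2, 0.1]
grip_width: 0.0599
```

```bash
python3 - <<'E'
from h import *
o=env.get_obs();print(o['tool_pos'],o['tool_rot'],o['qpos'].round(1))
s=snap('side','s12.png')
cv2.imwrite('pics/s12z.png',cv2.resize(cv2.cvtColor(s['img'],4)[200:350,180:340],(640,600),interpolation=2))
E
```

```text
[0.67876294 0.17403839 0.08931665] [ 1.79991790e+02 -1.32156341e-01  2.80958542e+01] [  7.7  34.8 -34.2  84.1  20.4  67.3 -91.6]
```

View pics/s12z.png

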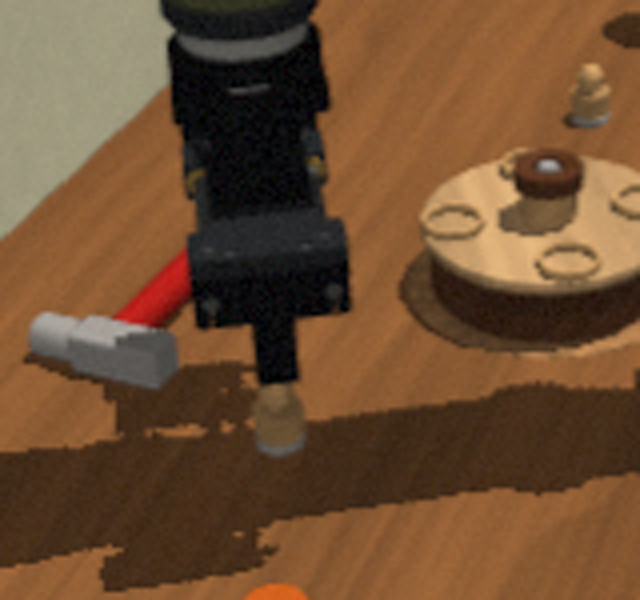

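Call:
move_arm(steps=[[6,-0.12,0.09,1,0,0,0],[6,0,0,1.5,0,0,0],[6,0,0,1.5,0,0,0],[6,0,0,1,0,0,0],[6,0,0,0.5,0,0,0]], force=4)

```text
time_s: 42.4
tool_pos: [0.6755, 0.1713, 0.0293]
tool_rot: [-179.9, 0.3, 28.1]
force: [-0.4, -0.1, -0.3]
grip_width: 0.0601
```

Call:
move_arm(steps=[[6,0,0,0,0,0,0],[6,0,0,0,0,0,0],[2,0,0,0,0,0,0],[2,0,0,0,0,0,0],[2,0,0,0,0,0,0]])

```text
time_s: 42.82
tool_pos: [0.6777, 0.1723, 0.0335]
tool_rot: [180.0, -0.1, 28.1]
force: [0.3, -0.3, 0.5]
grip_width: 0.0467
```

Call:
move_arm(steps=[[2,0,0,0,0,0,0],[2,0,0,0,0,0,0],[2,0,0,0,0,0,0],[2,0,0,0,0,0,0],[2,0,0,0,0,0,0]])

```text
time_s: 43.23
tool_pos: [0.6773, 0.1721, 0.0328]
tool_rot: [180.0, -0.0, 28.1]
force: [0.2, 0.2, 1.9]
grip_width: 0.0269
```

Call:
move_arm(steps=[[2,0,0,0,0,0,0],[2,0,0,0,0,0,0]])

```text
time_s: 43.4
tool_pos: [0.6773, 0.1721, 0.0328]
tool_rot: [180.0, -0.0, 28.1]
force: [-0.2, -0.4, 2.0]
grip_width: 0.0267
```

Call:
move_arm(steps=[[5,0,0,-0.1,0,0,0],[5,0,0,0,0,0,0],[5,0,0,0,0,0,0],[5,0,0,0,0,0,-0.06],[5,0,0,0,0,0,-0.12]])

```text
time_s: 43.82
tool_pos: [0.6772, 0.172, 0.0336]
tool_rot: [180.0, 0.0, 38.6]
force: [-0.3, -1.1, -0.3]
grip_width: 0.0477
```

Call:
move_arm(steps=[[5,0,0,0,0,0,-0.12],[5,0,0,0,0,0,-0.12],[5,0,0,0,0,0,-0.12],[5,0,0,0,0,0,-0.12],[5,0,0,0,0,0,-0.12]])

```text
time_s: 44.23
tool_pos: [0.6772, 0.1719, 0.0335]
tool_rot: [-180.0, 0.0, 73.1]
force: [0.5, 1.4, -0.8]
grip_width: 0.0502
```

Call:
move_arm(steps=[[5,0,0,0,0,0,-0.12],[5,0,0,0,0,0,-0.12],[5,0,0,0,0,0,-0.12],[5,0,0,0,0,0,-0.12],[5,0,0,0,0,0,-0.12]])

```text
time_s: 44.65
tool_pos: [0.6772, 0.1718, 0.0335]
tool_rot: [-180.0, 0.0, 107.5]
force: [1.4, -0.3, -0.2]
grip_width: 0.0502
```

Call:
move_arm(steps=[[5,0,0,0,0,0,-0.12],[5,0,0,0,0,0,-0.07],[5,0,0,0,0,0,0],[5,0,0,0,0,0,0],[2,0,0,0,0,0,0]])

```text
time_s: 45.07
tool_pos: [0.6772, 0.172, 0.0335]
tool_rot: [-180.0, 0.0, 117.9]
force: [-0.7, -0.3, -0.2]
grip_width: 0.0479
```

Call:
move_arm(steps=[[2,0,0,0,0,0,0],[2,0,0,0,0,0,0],[2,0,0,0,0,0,0],[2,0,0,0,0,0,0],[2,0,0,0,0,0,0]], force=8)

```text
time_s: 45.48
tool_pos: [0.6773, 0.1721, 0.0337]
tool_rot: [180.0, 0.0, 118.0]
force: [0.7, -0.0, -0.5]
grip_width: 0.0269
```

Call:
move_arm(steps=[[2,0,0,0,0,0,0],[2,0,0,0,0,0,0],[2,0,0,0,0,0,0]], force=12)

```text
time_s: 45.73
tool_pos: [0.6772, 0.1721, 0.0337]
tool_rot: [180.0, 0.0, 118.0]
force: [0.2, 0.6, 0.6]
grip_width: 0.0266
```

```bash
python3 - <<'E'
from h import *
o=env.get_obs();print(o['tool_pos'],o['tool_rot'],o['qpos'].round(1))
E
```

```text
[0.67724043 0.17213503 0.03366921] [1.79993042e+02 2.70572476e-03 1.18021356e+02] [ 17.8  44.1 -50.2  85.9  35.6  66.8 -10.7]
```

Call:
move_arm(steps=[[2,0,0,-1,0,0,0],[2,0,0,-2,0,0,0],[2,0,0,-2.5,0,0,0],[2,0,0,-1.8,0,0,0],[2,0,0,-0.9,0,0,0]])

```text
time_s: 46.15
tool_pos: [0.6783, 0.1729, 0.1193]
tool_rot: [179.8, 0.0, 118.0]
force: [-0.6, 0.4, -0.5]
grip_width: 0.0264
```

Call:
move_arm(steps=[[2,-0.4,-1,0,0,0,0],[2,-0.8,-2,0,0,0,0],[2,-1,-2.5,0,0,0,0],[2,-1.1,-2.7,0,0,0,0],[2,-1.1,-2.7,0,0,0,0]])

```text
time_s: 46.57
tool_pos: [0.6004, 0.0813, 0.1152]
tool_rot: [-179.9, -0.0, 118.1]
force: [-0.2, -0.2, 0.3]
grip_width: 0.0265
```

Call:
move_arm(steps=[[2,-1.1,-2.7,0,0,0,0],[2,-0.8,-2,0,0,0,0],[2,-0.5,-1.2,0,0,0,0],[2,-0.3,-0.74,0,0,0,0],[2,0,0,0,0,0,0]])

```text
time_s: 46.98
tool_pos: [0.5548, 0.025, 0.1154]
tool_rot: [-179.9, 0.1, 117.9]
force: [1.0, 0.0, -0.3]
grip_width: 0.0265
```

Call:
move_arm(steps=[[2,0,0,0,0,0,0],[2,0,0,0,0,0,0],[2,0,0,0,0,0,0],[2,0,0,0,0,0,0],[2,0,0,0,0,0,0]])

```text
time_s: 47.4
tool_pos: [0.556, 0.0279, 0.1156]
tool_rot: [180.0, -0.0, 118.1]
force: [0.4, 0.6, -1.3]
grip_width: 0.0264
```

Call:
move_arm(steps=[[2,0,0,0,0,0,0],[2,0,0,0,0,0,0],[2,0,0,0,0,0,0]])

```text
time_s: 47.65
tool_pos: [0.5557, 0.0272, 0.1156]
tool_rot: [-180.0, -0.0, 118.0]
force: [-0.3, -0.5, -1.2]
grip_width: 0.0263
```

```bash
python3 - <<'E'
from h import *
o=env.get_obs();print(o['tool_pos'],o['tool_rot'],o['qpos'].round(1))
s=snap('side','s13.png');snap('top','t13.png')
cv2.imwrite('pics/s13z.png',cv2.resize(cv2.cvtColor(s['img'],4)[200:320,230:390],(800,600),interpolation=2))
E
```

```text
[0.55573301 0.02715133 0.11556721] [-1.79995757e+02 -6.93170498e-03  1.18030913e+02] [ 44.9  24.1 -60.3 103.9  22.9  65.4   4.9]
```

View pics/s13z.png

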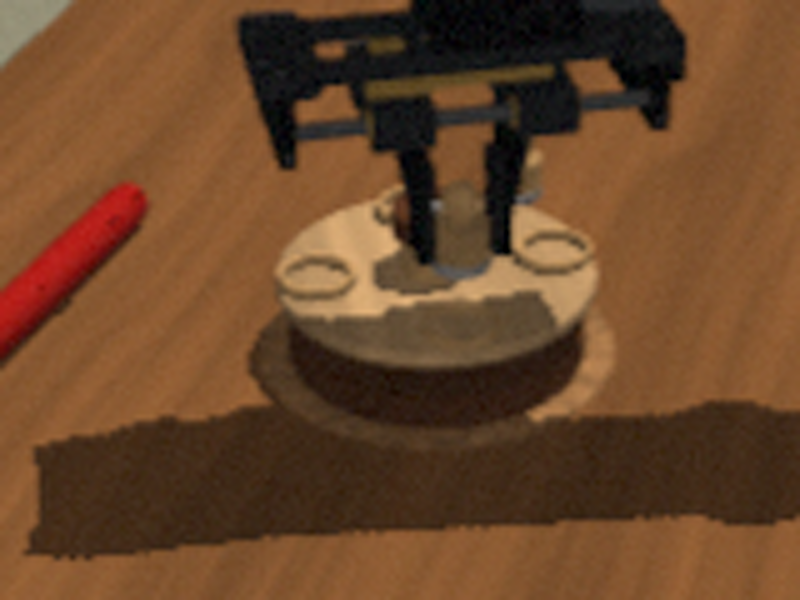

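Call:
move_arm(steps=[[2,0,0,0.6,0,0,0],[2,0,0,0.8,0,0,0],[2,0,0,0.7,0,0,0],[2,0,0,0.4,0,0,0],[2,0,0,0,0,0,0]])

```text
time_s: 48.17
tool_pos: [0.5547, 0.0268, 0.0891]
tool_rot: [-179.9, -0.1, 118.0]
force: [-0.1, 0.0, -1.4]
grip_width: 0.0266
```

Call:
move_arm(steps=[[2,0,0,0,0,0,0],[2,0,0,0,0,0,0],[2,0,0,0,0,0,0]])

```text
time_s: 48.42
tool_pos: [0.556, 0.0271, 0.0909]
tool_rot: [180.0, 0.0, 118.0]
force: [1.1, 0.1, -1.1]
grip_width: 0.0263
```

```bash
python3 - <<'E'
from h import *
o=env.get_obs();print(o['tool_pos'],o['tool_rot'],o['qpos'].round(1))
s=snap('side')
im=cv2.resize(cv2.cvtColor(s['img'],4)[230:290,280:360],(800,600),interpolation=2)
cv2.imwrite('pics/s14z.png',im)
E
```

```text
[0.55597331 0.0270732  0.0909212 ] [1.79973853e+02 1.48568516e-02 1.18017119e+02] [ 43.7  25.8 -59.  105.2  24.8  63.1   3.6]
```

View pics/s14z.png

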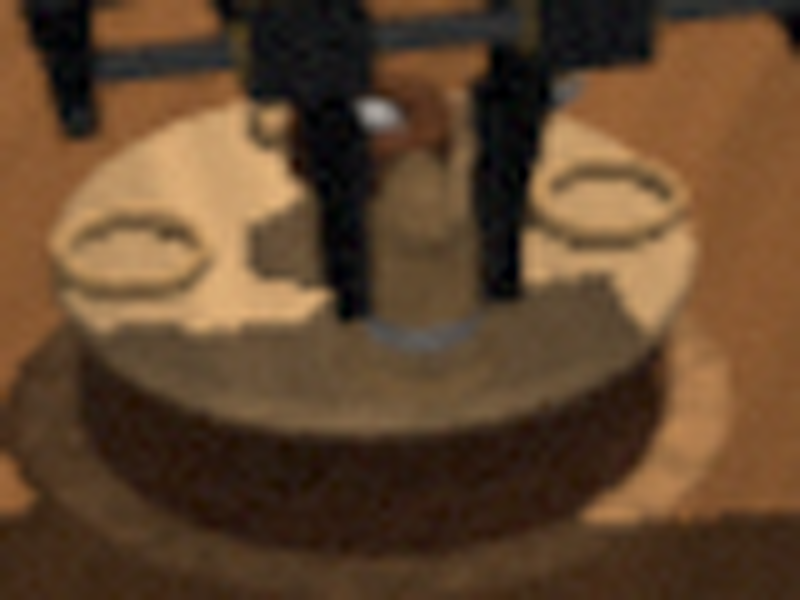

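Call:
move_arm(steps=[[2,0,0,0.3,0,0,0],[2,0,0,0.3,0,0,0],[2,0,0,0.3,0,0,0],[2,0,0,0,0,0,0],[2,0,0,0,0,0,0]])

```text
time_s: 48.88
tool_pos: [0.5555, 0.027, 0.0813]
tool_rot: [-180.0, -0.0, 118.0]
force: [0.8, -0.2, -0.6]
grip_width: 0.0267
```

Call:
move_arm(steps=[[2,0,0,0.15,0,0,0],[2,0,0,0,0,0,0],[2,0,0,0,0,0,0],[2,0,0,0,0,0,0]])

```text
time_s: 49.22
tool_pos: [0.5558, 0.0269, 0.0802]
tool_rot: [180.0, 0.0, 118.0]
force: [-0.3, 0.1, -0.3]
grip_width: 0.0264
```

Call:
move_arm(steps=[[4.5,0,0,0,0,0,0],[4.5,0,0,0,0,0,0],[4.5,0,0,0,0,0,0],[4.5,0,0,0,0,0,0]])

```text
time_s: 49.55
tool_pos: [0.5558, 0.027, 0.0802]
tool_rot: [180.0, 0.0, 118.0]
force: [0.2, -0.2, -0.1]
grip_width: 0.0426
```

Call:
move_arm(steps=[[4.5,0,0,-1,0,0,0],[4.5,0,0,-3,0,0,0],[4.5,0,0,-4,0,0,0],[4.5,0,0,-3,0,0,0],[4.5,0,0,0,0,0,0]])

```text
time_s: 49.97
tool_pos: [0.5594, 0.0284, 0.1971]
tool_rot: [179.5, 0.3, 118.0]
force: [0.7, 0.3, 0.8]
grip_width: 0.0451
```

```bash
python3 - <<'E'
from h import *
o=env.get_obs();print(o['tool_pos'],o['tool_rot'],o['qpos'].round(1))
s=snap('side')
im=cv2.resize(cv2.cvtColor(s['img'],4)[200:320,240:400],(800,600),interpolation=2)
cv2.imwrite('pics/s15z.png',im)
E
python3 look.py
```

```text
[0.5593968  0.02837145 0.1971309 ] [179.47889623   0.30723257 118.04381695] [ 48.4  19.1 -63.8  98.9  18.1  72.7   8.6]
collar size mm [ 3.6 11.5] pos [563.1 284.4  14. ]
riderA size mm [ 45. 426.] pos [674.6 193.5  30. ]Traceback (most recent call last):
  File "look.py", line 5, in <module>
    ce,el,ax,an,_=blob(c,roi,thr)
                  ~~~~^^^^^^^^^^^
  File "seg.py", line 11, in blob
    k=max(cs,key=cv2.contourArea)
ValueError: max() iterable argument is empty
```

View pics/s15z.png

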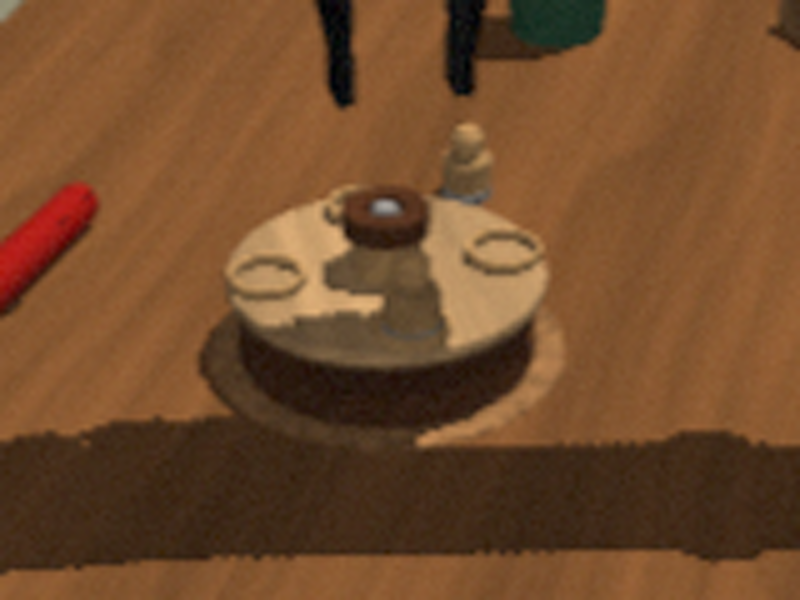

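```bash
python3 - <<'E'
from m import *
s=snap('side','s16.png');t=snap('top','t16.png')
u=(467+.5)/5-.5+240; v=(137+.5)/5-.5+200
print(mm(onz(s,u,v,.0345)), 'foot',mm(onz(s,(467)/5+240-.4,(191)/5+200-.4,0.004)))
cv2.imwrite('pics/t16z.png',cv2.resize(cv2.cvtColor(t['img'],4)[180:300,260:460],(800,480),interpolation=2))
E
```

```text
[ 588.4 -202.7   34.5] foot [ 586.3 -195.1    4. ]
```

View pics/t16z.png

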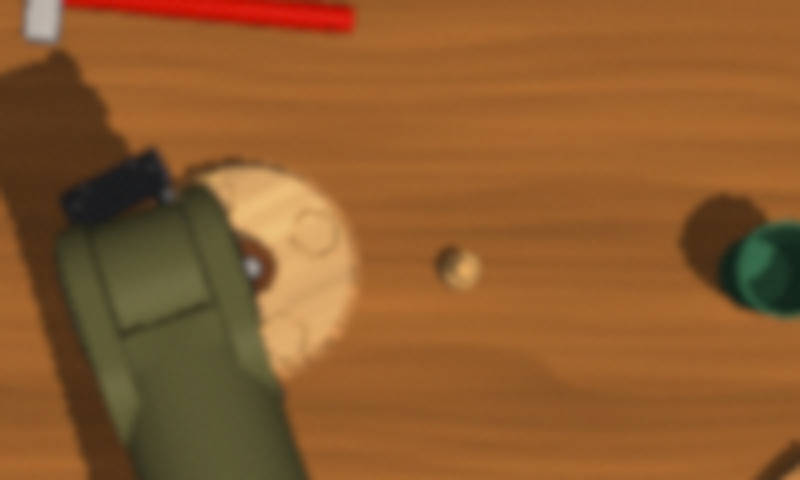

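```bash
python3 - <<'E'
from seg import *
c=viewer.read_camera('top')
ce,el,ax,an,_=blob(c,(364,235,387,258),18)
px=.00312
print(ce,mm(ax*px),mm(onz(c,*ce,.03)), mm(onz(c,*ce,.0345)))
print(env.get_obs()['tool_pos'])
E
```

```text
(376.0894126449682, 247.69729704451927) [21.4 29.7] [ 583.9 -198.3   30. ] [ 583.8 -197.7   34.5]
[0.55485369 0.02668054 0.18902024]
```

Call:
move_arm(steps=[[5,-2,-0.8,0,0,0,0],[5,-3,-1.1,0,0,0,0],[5,-3.4,-1.2,0,0,0,0],[5,-3.4,-1.3,0,0,0,0],[5,-3.4,-1.3,0,0,0,0]])

```text
time_s: 50.63
tool_pos: [0.576, -0.1354, 0.1886]
tool_rot: [-179.9, -0.1, 118.1]
force: [0.6, 0.4, 0.7]
grip_width: 0.05
```

Call:
move_arm(steps=[[5,-3,-1.1,0,0,0,0],[5,-2,-0.74,0,0,0,0],[5,-1.14,-0.4,0,0,0,0],[5,0,0,0,0,0,0.12],[5,0,0,0,0,0,0.12]])

```text
time_s: 51.05
tool_pos: [0.5853, -0.1987, 0.1886]
tool_rot: [-179.9, -0.2, 103.9]
force: [-0.1, 0.6, -0.0]
grip_width: 0.05
```

Call:
move_arm(steps=[[5,0,0,0,0,0,0.12],[5,0,0,0,0,0,0.12],[5,0,0,0,0,0,0.12],[5,0,0,0,0,0,0.12],[5,0,0,0,0,0,0.12]])

```text
time_s: 51.47
tool_pos: [0.5854, -0.197, 0.189]
tool_rot: [-179.9, -0.0, 69.7]
force: [-0.6, 0.3, 0.7]
grip_width: 0.0497
```

Call:
move_arm(steps=[[5,0,0,0,0,0,0.12],[5,0,0,0,0,0,0.12],[5,0,0,0,0,0,0.12],[5,0,0,0,0,0,0.12],[5,0,0,0,0,0,0.12]])

```text
time_s: 51.88
tool_pos: [0.5854, -0.1969, 0.189]
tool_rot: [-179.9, 0.0, 35.3]
force: [0.0, -0.5, 0.0]
grip_width: 0.0498
```

Call:
move_arm(steps=[[5,0,0,2,0,0,0.13],[5,0,0,3,0,0,0],[5,0,0,3,0,0,0],[5,0,0,2,0,0,0],[5,0,0,0,0,0,0]])

```text
refused, turn out of range in row 1
```

Call:
move_arm(steps=[[6,0,0,2,0,0,0.12],[6,0,0,3,0,0,0.01],[6,0,0,2.5,0,0,0],[6,0,0,1.5,0,0,0],[6,0,0,0,0,0,0]])

```text
time_s: 52.3
tool_pos: [0.5826, -0.1964, 0.0952]
tool_rot: [-179.6, 0.3, 28.2]
force: [-0.5, 0.2, 0.6]
grip_width: 0.0595
```

Call:
move_arm(steps=[[6,0,0,0,0,0,0],[6,0,0,0,0,0,0]])

```text
time_s: 52.47
tool_pos: [0.5866, -0.1979, 0.1009]
tool_rot: [180.0, -0.1, 28.1]
force: [0.2, 0.0, 0.3]
grip_width: 0.06
```

```bash
python3 - <<'E'
from m import *
o=env.get_obs();print(o['tool_pos'],o['tool_rot'],o['qpos'].round(1))
s=snap('side')
print(proj(s,o['tool_pos']-np.array([0,0,.025])))
cv2.imwrite('pics/s17z.png',cv2.resize(cv2.cvtColor(s['img'],4)[180:290,260:400],(764,600),interpolation=2))
E
```

```text
[ 0.58655765 -0.19793021  0.10093562] [ 1.79983235e+02 -5.63392826e-02  2.81244831e+01] [ 47.5  25.9 -39.2  96.2  17.9  64.2 -58.6]
[333.30635951 214.51359316]
```

View pics/s17z.png

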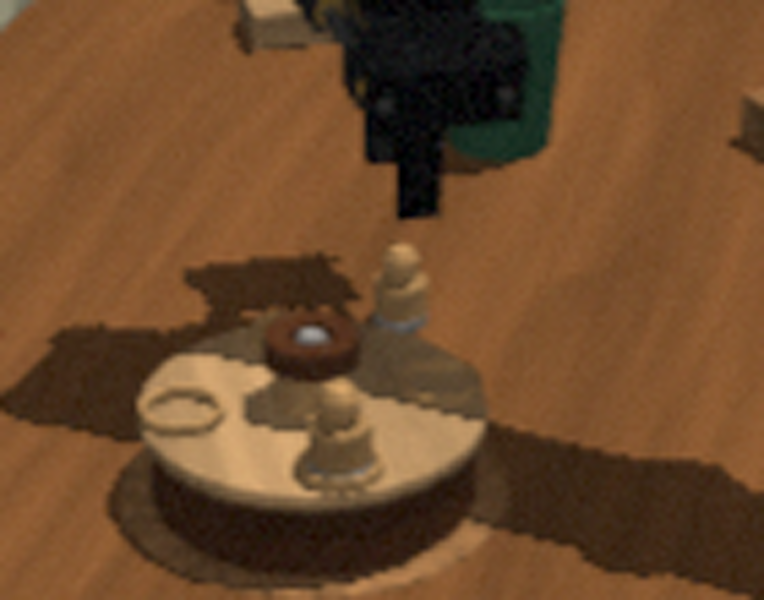

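Call:
move_arm(steps=[[6,0,0,1,0,0,0],[6,0,0,2,0,0,0],[6,0,0,2,0,0,0],[6,0,0,1.2,0,0,0],[6,0,0,0.5,0,0,0]], force=4)

```text
time_s: 52.93
tool_pos: [0.5847, -0.1985, 0.0312]
tool_rot: [-179.9, 0.1, 28.1]
force: [-0.3, -0.2, -0.4]
grip_width: 0.06
```

Call:
move_arm(steps=[[6,0,0,0,0,0,0],[6,0,0,0,0,0,0],[6,0,0,0,0,0,0],[2,0,0,0,0,0,0],[2,0,0,0,0,0,0]])

```text
time_s: 53.35
tool_pos: [0.5865, -0.199, 0.0341]
tool_rot: [179.9, -0.1, 28.1]
force: [-0.1, -0.3, -0.8]
grip_width: 0.0528
```

Call:
move_arm(steps=[[2,0,0,0,0,0,0],[2,0,0,0,0,0,0],[2,0,0,0,0,0,0],[2,0,0,0,0,0,0],[2,0,0,0,0,0,0]])

```text
time_s: 53.77
tool_pos: [0.5858, -0.1986, 0.0332]
tool_rot: [-180.0, 0.0, 28.1]
force: [-1.1, 0.2, 0.6]
grip_width: 0.0268
```

Call:
move_arm(steps=[[2,0,0,0,0,0,0],[2,0,0,0,0,0,0],[2,0,0,0,0,0,0]])

```text
time_s: 54.02
tool_pos: [0.5859, -0.1986, 0.0332]
tool_rot: [-180.0, 0.0, 28.1]
force: [0.0, 0.2, -0.5]
grip_width: 0.0266
```

Call:
move_arm(steps=[[5,0,0,-0.05,0,0,0],[5,0,0,0,0,0,0],[5,0,0,0,0,0,0],[5,0,0,0,0,0,-0.06],[5,0,0,0,0,0,-0.12]])

```text
time_s: 54.43
tool_pos: [0.5859, -0.1988, 0.0337]
tool_rot: [180.0, 0.0, 38.6]
force: [0.6, -1.0, 0.5]
grip_width: 0.0479
```

Call:
move_arm(steps=[[5,0,0,0,0,0,-0.12],[5,0,0,0,0,0,-0.12],[5,0,0,0,0,0,-0.12],[5,0,0,0,0,0,-0.12],[5,0,0,0,0,0,-0.12]])

```text
time_s: 54.85
tool_pos: [0.5859, -0.1989, 0.0336]
tool_rot: [180.0, 0.0, 73.1]
force: [-0.2, 0.8, 0.0]
grip_width: 0.0498
```

Call:
move_arm(steps=[[5,0,0,0,0,0,-0.12],[5,0,0,0,0,0,-0.12],[5,0,0,0,0,0,-0.12],[5,0,0,0,0,0,-0.12],[5,0,0,0,0,0,-0.12]])

```text
time_s: 55.27
tool_pos: [0.5859, -0.1989, 0.0336]
tool_rot: [180.0, 0.0, 107.5]
force: [0.1, 0.5, -0.4]
grip_width: 0.0502
```

Call:
move_arm(steps=[[5,0,0,0,0,0,-0.12],[5,0,0,0,0,0,-0.07],[5,0,0,0,0,0,0],[5,0,0,0,0,0,0],[2,0,0,0,0,0,0]])

```text
time_s: 55.68
tool_pos: [0.5859, -0.1988, 0.0336]
tool_rot: [-180.0, 0.0, 117.9]
force: [-0.8, 0.1, -0.4]
grip_width: 0.0474
```

Call:
move_arm(steps=[[2,0,0,0,0,0,0],[2,0,0,0,0,0,0],[2,0,0,0,0,0,0],[2,0,0,0,0,0,0],[2,0,0,0,0,0,0]], force=8)

```text
time_s: 56.1
tool_pos: [0.5859, -0.1987, 0.0337]
tool_rot: [-180.0, 0.0, 118.0]
force: [-0.8, 0.4, 0.3]
grip_width: 0.0264
```

Call:
move_arm(steps=[[2,0,0,0,0,0,0],[2,0,0,0,0,0,0],[2,0,0,0,0,0,0]], force=12)

```text
time_s: 56.35
tool_pos: [0.5859, -0.1987, 0.0337]
tool_rot: [180.0, 0.0, 118.0]
force: [-0.2, -0.8, 0.1]
grip_width: 0.027
```

```bash
python3 - <<'E'
from m import *
o=env.get_obs();print(o['tool_pos'],o['tool_rot'],o['qpos'].round(1))
s=snap('side');t=snap('top')
cv2.imwrite('pics/s18z.png',cv2.resize(cv2.cvtColor(s['img'],4)[190:310,260:400],(700,600),interpolation=2))
cv2.imwrite('pics/t18z.png',cv2.resize(cv2.cvtColor(t['img'],4)[205:290,270:410],(800,486),interpolation=2))
E
```

```text
[ 0.58593605 -0.19872252  0.03372762] [1.79995901e+02 9.36570505e-03 1.18013609e+02] [ 58.2  37.5 -54.9  98.5  34.3  62.4  20.3]
```

View pics/s18z.png

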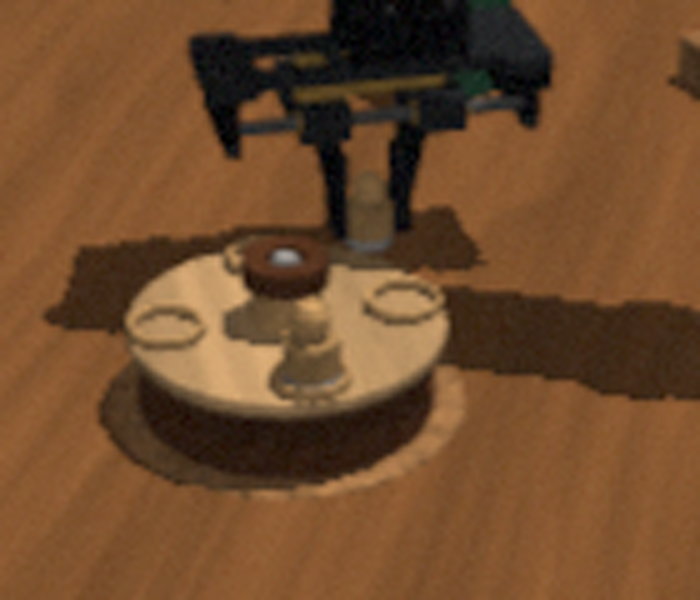

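View pics/t18z.png

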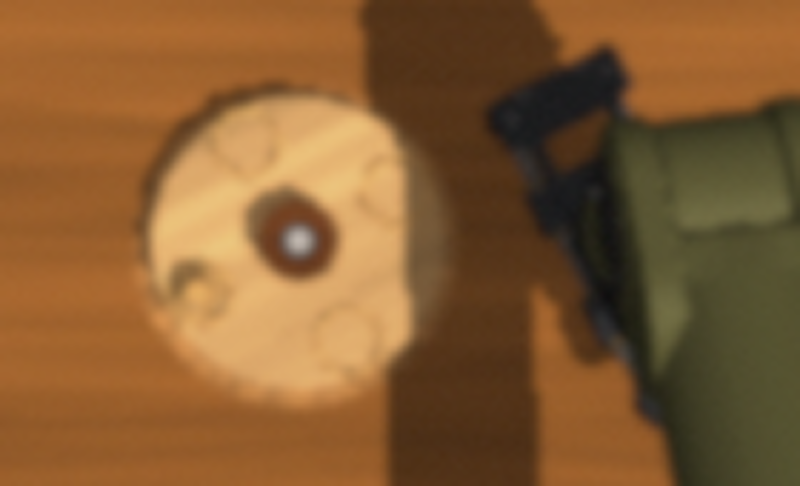

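Call:
move_arm(steps=[[2,0,0,-1,0,0,0],[2,0,0,-2,0,0,0],[2,0,0,-2.5,0,0,0],[2,0,0,-1.8,0,0,0],[2,0,0,-0.9,0,0,0]])

```text
time_s: 56.87
tool_pos: [0.5872, -0.1987, 0.1188]
tool_rot: [179.9, 0.2, 118.0]
force: [0.2, -0.0, 0.1]
grip_width: 0.0268
```

Call:
move_arm(steps=[[2,0.6,0.5,0,0,0,0],[2,1.5,1.3,0,0,0,0],[2,2,1.7,0,0,0,0],[2,2,1.7,0,0,0,0],[2,1.6,1.4,0,0,0,0]])

```text
time_s: 57.28
tool_pos: [0.6073, -0.0969, 0.1145]
tool_rot: [-179.9, -0.1, 118.1]
force: [0.8, 0.0, -0.3]
grip_width: 0.0263
```

Call:
move_arm(steps=[[2,1,0.84,0,0,0,0],[2,0.64,0.5,0,0,0,0],[2,0,0,0,0,0,0],[2,0,0,0,0,0,0],[2,0,0,0,0,0,0]])

```text
time_s: 57.7
tool_pos: [0.6118, -0.0809, 0.1151]
tool_rot: [-179.9, 0.0, 117.9]
force: [0.2, -0.6, 0.3]
grip_width: 0.0266
```

Call:
move_arm(steps=[[2,0,0,0,0,0,0],[2,0,0,0,0,0,0],[2,0,0,0,0,0,0],[2,0,0,0,0,0,0],[2,0,0,0,0,0,0]])

```text
time_s: 58.12
tool_pos: [0.6121, -0.0793, 0.1157]
tool_rot: [-180.0, 0.0, 118.0]
force: [-0.0, -0.3, -0.8]
grip_width: 0.0265
```

```bash
python3 - <<'E'
from m import *
o=env.get_obs();print(o['tool_pos'],o['tool_rot'],o['qpos'].round(1))
s=snap('side');t=snap('top')
cv2.imwrite('pics/s19z.png',cv2.resize(cv2.cvtColor(s['img'],4)[200:290,260:380],(800,600),interpolation=2))
E
```

```text
[ 0.61205582 -0.0793057   0.11565148] [-1.79996987e+02  8.36218352e-03  1.17986792e+02] [ 50.1  32.6 -59.5  95.3  29.7  69.5  11.8]
```

View pics/s19z.png

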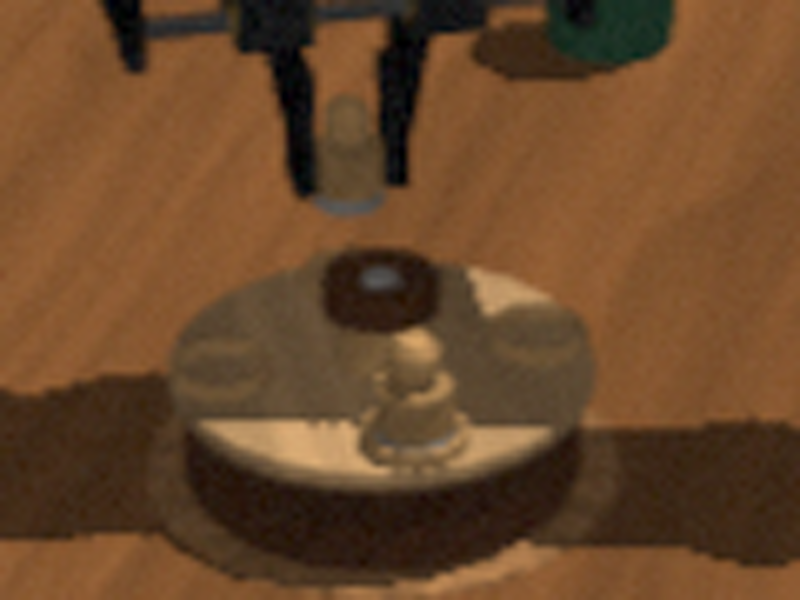

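Call:
move_arm(steps=[[2,0.03,0,0.6,0,0,0],[2,0,0,0.8,0,0,0],[2,0,0,0.7,0,0,0],[2,0,0,0.4,0,0,0],[2,0,0,0,0,0,0]])

```text
time_s: 58.63
tool_pos: [0.6109, -0.0787, 0.0889]
tool_rot: [-179.9, -0.1, 118.0]
force: [-0.4, -0.3, -0.9]
grip_width: 0.0267
```

Call:
move_arm(steps=[[2,0,0,0,0,0,0],[2,0,0,0,0,0,0],[2,0,0,0,0,0,0]])

```text
time_s: 58.88
tool_pos: [0.6122, -0.0786, 0.091]
tool_rot: [180.0, 0.0, 118.0]
force: [-0.7, -0.8, -0.6]
grip_width: 0.0262
```

Call:
move_arm(steps=[[2,0,0,0.3,0,0,0],[2,0,0,0.3,0,0,0],[2,0,0,0.3,0,0,0],[2,0,0,0,0,0,0],[2,0,0,0,0,0,0]])

```text
time_s: 59.3
tool_pos: [0.6117, -0.0787, 0.0813]
tool_rot: [-180.0, -0.0, 118.0]
force: [-0.3, 0.1, 0.6]
grip_width: 0.0268
```

Call:
move_arm(steps=[[2,0,0,0.15,0,0,0],[2,0,0,0,0,0,0],[2,0,0,0,0,0,0],[2,0,0,0,0,0,0]])

```text
time_s: 59.63
tool_pos: [0.612, -0.0787, 0.0802]
tool_rot: [180.0, 0.0, 118.0]
force: [-0.4, 0.5, -0.2]
grip_width: 0.0264
```

Call:
move_arm(steps=[[4.5,0,0,0,0,0,0],[4.5,0,0,0,0,0,0],[4.5,0,0,0,0,0,0],[4.5,0,0,0,0,0,0],[4.5,0,0,0,0,0,0]])

```text
time_s: 60.05
tool_pos: [0.612, -0.0787, 0.0802]
tool_rot: [180.0, 0.0, 118.0]
force: [-0.1, -0.5, 0.1]
grip_width: 0.0439
```

Call:
move_arm(steps=[[4.5,0,0,-1,0,0,0],[4.5,0,0,-3,0,0,0],[4.5,0,0,-4,0,0,0],[4.5,0,0,-4,0,0,0],[4.5,-2,0,0,0,0,0]])

```text
time_s: 60.47
tool_pos: [0.6245, -0.0905, 0.2101]
tool_rot: [179.4, 0.3, 118.4]
force: [2.6, 2.6, 1.5]
grip_width: 0.045
```

Call:
move_arm(steps=[[4.5,-3.5,0,0,0,0,0],[4.5,-3.5,0,0,0,0,0],[4.5,-3.5,0,0,0,0,0],[4.5,-3.5,0,0,0,0,0],[4.5,0,0,0,0,0,0]])

```text
time_s: 60.88
tool_pos: [0.6882, -0.2298, 0.1992]
tool_rot: [-179.9, 0.2, 117.4]
force: [-1.4, -1.0, -1.0]
grip_width: 0.0449
```

Call:
move_arm(steps=[[4.5,0,0,0,0,0,0],[4.5,0,0,0,0,0,0],[4.5,0,0,0,0,0,0],[4.5,0,0,0,0,0,0]])

```text
time_s: 61.22
tool_pos: [0.687, -0.218, 0.2009]
tool_rot: [180.0, 0.0, 118.2]
force: [-0.3, -0.1, 0.1]
grip_width: 0.045
```

```bash
python3 - <<'E'
from m import *
o=env.get_obs();print(o['tool_pos'],o['tool_rot'],o['qpos'].round(1))
s=snap('side','s20.png');t=snap('top','t20.png')
cv2.imwrite('pics/s20z.png',cv2.resize(cv2.cvtColor(s['img'],4)[200:290,260:380],(800,600),interpolation=2))
cv2.imwrite('pics/t20z.png',cv2.resize(cv2.cvtColor(t['img'],4)[205:290,270:410],(800,486),interpolation=2))
E
```

```text
[ 0.68702253 -0.21802934  0.2008915 ] [1.79979120e+02 1.30616387e-02 1.18166119e+02] [ 50.2  39.5 -56.4  73.5  32.2  83.2  24.8]
```

View pics/s20z.png

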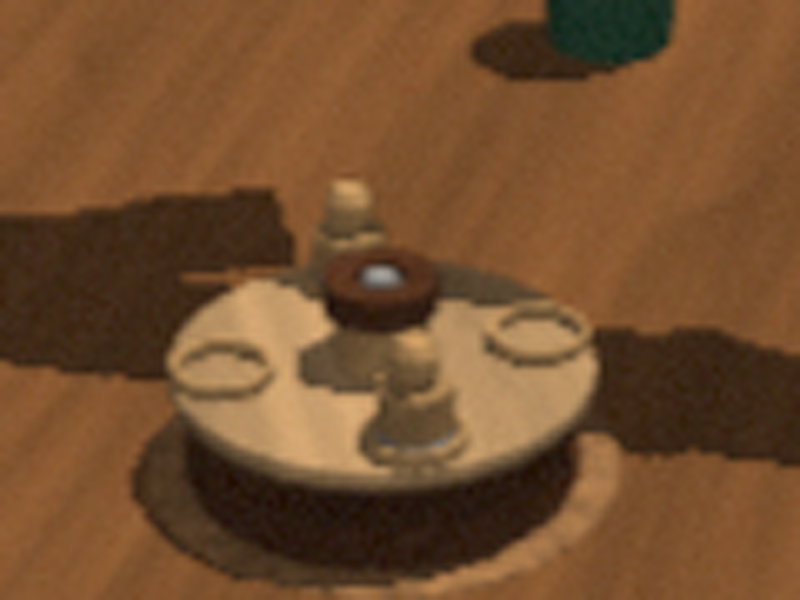

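View pics/t20z.png

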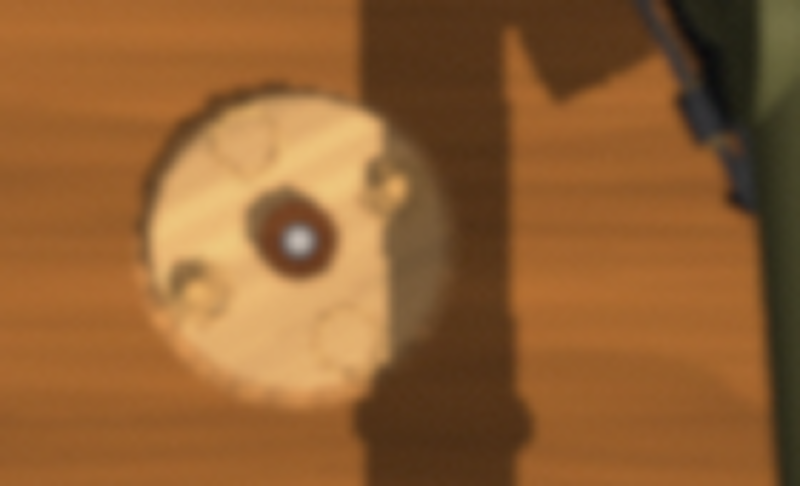

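View pics/t20.png

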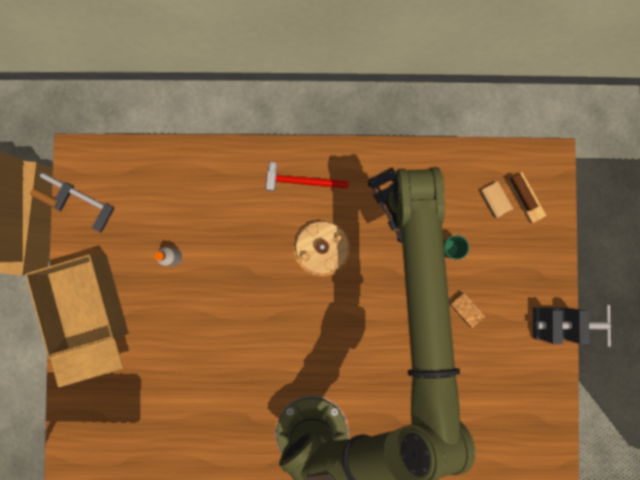

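View pics/s20.png

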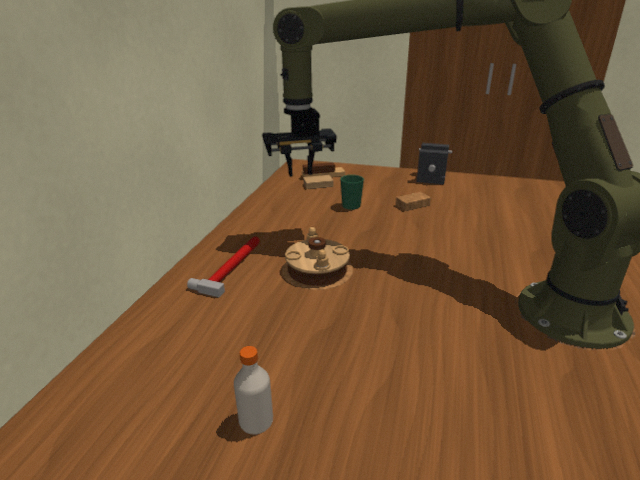

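```bash
python3 - <<'E'
from m import *
s=viewer.read_camera('side');t=viewer.read_camera('top')
def tri(a,b):
    o1,d1=a;o2,d2=b
    A=np.stack([d1,-d2],1);k=np.linalg.lstsq(A,o2-o1,rcond=None)[0]
    p,q=o1+k[0]*d1,o2+k[1]*d2
    return mm((p+q)/2),mm(np.linalg.norm(p-q))
zs=lambda u,v:ray(s,(u+.5)/6.667-.5+260,(v+.5)/6.667-.5+200)
zt=lambda u,v:ray(t,(u+.5)/5.714-.5+270,(v+.5)/5.714-.5+205)
print('A',tri(zs(414,352),zt(200,292)));print('B',tri(zs(350,196),zt(396,187)));print('shaft',tri(zs(382,277),zt(299,240)))
o=env.get_obs();print(o['joint_velocities'].round(2),o['time_s'])
E
```

```text
A (array([556.4,  24.8,  83.5]), np.float64(1.5))
B (array([612. , -78.5,  86.5]), np.float64(0.2))
shaft (array([584. , -27.5,  82. ]), np.float64(0.4))
[ 0.08  0.3   0.23 -0.2   0.03 -0.1  -0.03] 61.4167
```

```bash
python3 - <<'E'
from m import *
s=viewer.read_camera('side')
for z in(.0805,.0865,.090,.096): 
    for p in((.612,-.0787),(.5558,.0269)): print(z,((proj(s,(*p,z))-[260,200]+.5)*6.667).round(0))
E
```

```text
0.0805 [351. 210.]
0.0805 [417. 363.]
0.0865 [350. 196.]
0.0865 [417. 348.]
0.09 [350. 188.]
0.09 [417. 340.]
0.096 [350. 174.]
0.096 [417. 325.]
```

```bash
python3 - <<'E'
from m import *
s=viewer.read_camera('side')
print(((proj(s,(.5838,-.0262,.082))-[260,200]+.5)*6.667).round(0))
im=cv2.cvtColor(s['img'],4)
cv2.imwrite('pics/s21z.png',cv2.resize(im[222:277,290:345],(600,600),interpolation=2))
E
```

```text
[383. 279.]
```

View pics/s21z.png

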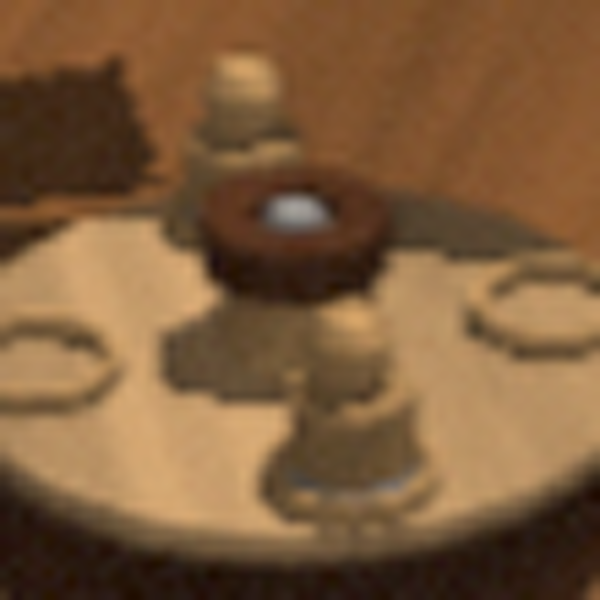

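```bash
python3 - <<'E'
from m import *
s=viewer.read_camera('side'); cur=s['img'].astype(int); old=cv2.imread('pics/s11.png')[...,::-1].astype(int)
for n,im,p,z0 in (('B bench',old,(.6130,-.2485),0),('A bench',cv2.imread('pics/s3.png')[...,::-1].astype(int),(.6773,.1721),0),('B now',cur,(.612,-.0787),.046),('A now',cur,(.5558,.0269),.046)):
    a=proj(s,(*p,z0+.044)); b=proj(s,(*p,z0)); 
    u=int(round(a[0])); v0=int(a[1])-7
    print(n,'pred top v',a[1].round(1),'bottom',b[1].round(1)); print(v0,[tuple(im[v,u]) and int(im[v,u-1:u+2].sum()//3) for v in range(v0,v0+26)])
E
```

```text
B bench pred top v 216.3 bottom 229.7
209 [261, 269, 270, 276, 281, 277, 287, 379, 421, 412, 353, 283, 291, 320, 369, 329, 255, 235, 244, 252, 309, 287, 252, 267, 282, 278]
A bench pred top v 293.6 bottom 309.8
286 [278, 277, 284, 281, 288, 280, 287, 381, 426, 439, 404, 392, 339, 273, 254, 221, 232, 282, 355, 258, 211, 211, 216, 222, 226, 268]
B now pred top v 227.7 bottom 242.8
220 [274, 271, 274, 278, 281, 276, 257, 403, 462, 397, 374, 294, 244, 244, 227, 228, 336, 246, 182, 182, 171, 160, 174, 180, 147, 105]
A now pred top v 250.4 bottom 266.5
243 [165, 148, 111, 97, 94, 121, 303, 432, 465, 397, 366, 307, 257, 249, 223, 197, 329, 308, 237, 215, 208, 217, 215, 225, 316, 299]
```

```bash
python3 -c "
from cell import job
print(job.sign_off())"
```

```text
the job is handed in; nothing more can be done
None
```

The carousel is assembled on the mat and I handed the job in at about 61 s of the 210 s allowed. No verdict was reported.

**What I did:**
- Slid the base onto the mat by its shaft.
- Centred each part, riders included, by gripping it in two directions. Then lowered the sleeve, the deck and the collar over the shaft in turn; no contact force above a few newtons showed.
- Found only two riders on the bench. One was knocked several centimetres aside during the run, so I measured it again before picking it up. Both now stand in opposite seat rings.

**Last checks:**
- **Shaft:** two-view triangulation put the shaft top at (584, -27.5, 82) mm, with the mat centre at (583.5, -26.4) mm.
- **Riders:** both head-top edges in the side view lie within about half a pixel (roughly 1 mm) of where they should be if fully seated.
- **Other items:** the hammer, glue bottle, cup and sanding block look unmoved, and the gripper is well clear of everything.

**One disagreement:** a rough by-eye triangulation of the rider heads read 3–6 mm too high. I put this down to aiming at the bright upper side of the heads, since the edge comparison with the same riders standing on the bench matched. The foot of the rider behind the collar could not be seen directly.

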